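# Make up the tasting board and the barista's board

### The arm

A 6-joint arm with a two-finger parallel gripper is mounted at the origin on a cart in front of the work surface, level with it; the furniture and walls round the work are solid. World frame = base frame: x ahead of the robot, y to its left, z up, the work surface at z = 0. Lengths are in mm, angles in rad, forces in N, time in s.
With the tool pointing down it reaches from about 350 to 725 mm from the base axis. Payload 6 kg.
Tool frame: the origin (TCP) lies midway between the tips of the shut fingers; the grasp point (between the pads) lies 19 mm behind it; z points along the fingers, y is the line along which they close (so a half turn about z gives the same grasp; the last joint's range is limited). The gripper opens to 85 mm and grips with 20 to 120 N. Pads are 22 mm wide; open, the fingers measure 114 mm over their backs; the gripper's body (76 mm by 85 mm) begins 54 mm behind the grasp point. The pads swing forward as they close: fully open they stand 13 mm farther back than shut.
Start: joints at [-0.901, 0.04, 0.085, 0, -1.615, -0.334], TCP at [197.723, -566.462, 231.261] pointing down, gripper open.
Joint ranges: [-2.56, 2.56], [-1.29, 2.01], [-1.08, 1.49], [-3.29, 1.98], [-2.81, -0.18], [-2.99, 2.99]. Speed limits (rad/s): [2.57, 2.57, 3.01, 3.14, 3.14, 3.14].

### API

Orientations are given as a unit quaternion [x, y, z, w].
In Python, from plant import * gives the robot as it stands. The module is installed in compiled form; this text tells all that it offers.
- The arm moves only by the tool step_arm, never from a script. Its argument "motion" is a list that holds one entry, the list of rows, each a list of 7 numbers: the turn, a rotation vector about the tool's x, y, z in degrees, then the shift along the tool's x, y, z in m, then the closure, from -1 (fully open) to 1 (shut). In form: [[[wx, wy, wz, x, y, z, claw], ...]]. A call has 1 to 5 rows; each row shifts and turns the commanded pose from where the row before left it, along the tool's axes as they then stand; what a row does not reach is not made up. A row lasts 1/10 s, in which the tool goes at most 50 mm and 8.59 degrees, less where a joint would pass 70% of its speed; a pose out of reach is approached as far as the arm can. A call with a gripper value outside its range is refused whole. The fingers move at their own pace and stop on an object; "newtons" is the grip in N (left out, the last holds). Time passes only in rows, so rows that do not move let the fingers close. It gives the time, the measured TCP pose, the force, the opening and the grip force at its end, in the units of the state.
- sense(): the state, without advancing time (a new reading comes with each control period).
- get_image(name): name is "scene" or "top" or "wrist"; returns a dict with "color" (400x640x3 uint8, red, green, blue), "range_z" (400x640 float32, mm along the optical axis (not along the pixel's ray), 0 where there is no reading), "K" (3x3 intrinsics, pixels), "dist" ([k1, k2, p1, p2, k3] as OpenCV has them; the pictures are not rectified), "R" (3x3) and "t" (3): a world point X has camera coordinates R X + t. Camera axes: x right, y down, z forward; pixel columns grow to the right and rows downward; lengths in mm; the calibration is good to about 2 mm. A picture is of the moment at which its call begins.
- hand_in(): hands the job in; it is judged then, once.
The state is a dict: "time_s": time; "joint_positions": joint angles; "qd": joint speeds; "effort": joint torques, N m; "ee_pos": TCP position; "ee_rot": TCP orientation; "contact_force": force on the tool from outside, world axes, zero at the start; "torque": the same for the moment, N m; "opening": finger opening in mm; "grip_force": force on a finger pad.
Only numpy, scipy, OpenCV 4.12 (cv2) and the standard library are available. Lean on these libraries where they do the work, as an engineer would, in place of code of your own. Each camera call takes 0.05 s, during which the arm holds its last target. There are 200 camera calls.

### The job

Make up the two wooden boards for the morning: stand the tasting cup in the round well of the tasting board and lay the cupping spoon flat in the long groove beside it, and stand the tamper and the timer upright in the two wells of the barista's board, one in each. The spoon and the timer are in the clear-lidded tool box: swing its lid back until it stays open by itself, and leave it open. Do not knock or shift the glass jug of coffee.

Things in the scene. Friction and masses are not known exactly. Their poses are not given: they have to be found in the camera images.
- tasting_cup: Cream stoneware tasting cup without handle, 62 mm high; outside diameter 68 mm at the rim, 52 mm at the foot, wall about 4 mm at the rim. Origin: centre of its underside, z up. Dark inside. Grasp across the outside, or pinch the wall.
- spoon: Steel cupping spoon on its back in the tool box, 164 mm long (its x), 28 g. Bowl 41 mm wide at x = -82 to -26 mm, handle from there to +82 mm. The handle is highest next to the bowl (metal 9 to 13 mm above the origin and 9 mm wide at x = -10 mm) and slopes down to 2 to 4 mm at its end (14 mm wide). Balance point x = -24 mm. Origin: middle of the length, on the underside.
- tamper: Tamper: steel disc, 58 mm diameter and 26 mm high, with an upright round wooden grip, up to 32 mm in diameter, from there to 86 mm height. Origin: centre of its underside, z up. 0.42 kg.
- shot_timer: White round kitchen timer standing in the tool box: round body, 58 mm diameter, upright sides up to 22 mm height, above it a dial ring, 53 mm diameter, up to 27 mm and a narrow bar, 8 (its x) x 36 (its y) mm, up to 39 mm. Best grasped across the body. The dial does not turn here. Origin: centre of its underside, z up. 0.14 kg.
- tasting_board: Tasting board, 275 mm long (its x), pale wood, 18 mm thick, fixed to the worktop, 100 mm wide (y). Origin: centre of its underside. Two recesses, 6 mm deep (floors 12 mm above the origin): a round well, 66 mm diameter, centre at x = -94.5 mm, for the cup; a groove, 178 mm long (x) and 58 mm wide (y), centre at x = +38.5 mm, for the spoon, either way round.
- barista_board: Barista's board, 190 mm long (its x), pale wood, 18 mm thick, fixed to the worktop, 100 mm wide (y). Origin: centre of its underside. Two equal round wells, 71 mm diameter, 6 mm deep (floors 12 mm above the origin), centres at x = -44 mm and x = +44 mm; tamper and timer may go either way round.
- tool_box: Open wooden box, 162 (x) x 212 (y) x 50 mm high, walls and floor 6 mm thick, fixed, with a clear hinged lid. Origin: centre of its underside; -x is the front, where the lid's tab sticks out. The hinge line runs along y at x = +84.5 mm, 52 mm above the underside. The spoon lies along y in the front half, the timer stands in the rear half.
- box_lid (a joint): Angle of the clear 4 mm lid: 0 = shut, grows as its front edge rises, stop at 1.9 rad. No spring or detent and hardly any friction: it falls shut below about 1.55 rad and falls back against its stop beyond that. 0.22 kg.
- lid_tab (a point): Middle of the steel pull tab that sticks out 35 mm beyond the lid's front edge: 26 mm wide (along the hinge), 8 mm thick. The point is 20 mm out from the edge, 185.5 mm from the hinge line (shut: 54.5 mm above the box's underside); its frame turns with the lid. Gripped across its width from above, the tab turns between the finger pads as the lid swings.
- coffee_jug: Glass jug with a handle and a rest of coffee, 90 mm diameter, 101 mm high, handle at its -y side. Bystander at the right of the boards: to be left alone. Origin: on the underside, 14 mm from the vessel's axis towards the handle.
Mind the look-alikes: they are no part of the job. Leave any yellow look-alike of the tasting_cup alone.

How it is judged (in metres and radians):
On the way:
1. the lid stands open past its balance point, let go, with the spoon and the timer still in the box (value of joint box_lid above 1.65 rad and contact force between the fingers and tool_box below 0.1 N and z of each of spoon, shot_timer in the frame of tool_box below 0.02 m), for 0.2 s.
At the end, for the whole second after the job is handed in: Cup in the tasting board's well, spoon flat in its groove, tamper and timer in one barista's-board well each: on the recess floor to 4 mm, centred to 9 mm lengthwise and crosswise (spoon 13 mm, along the groove to 0.2 rad), tilt under 0.12 rad, at rest; lid open beyond 1.65 rad (x of tasting_cup in the frame of tasting_board between -0.1035 and -0.0855 m and y of tasting_cup in the frame of tasting_board between -0.009 and 0.009 m and z of tasting_cup in the frame of tasting_board between 0.008 and 0.016 m and x of spoon in the frame of tasting_board between 0.0255 and 0.0515 m and y of spoon in the frame of tasting_board between -0.013 and 0.013 m and z of spoon in the frame of tasting_board between 0.008 and 0.016 m and angle between the x axis of spoon and the x axis of tasting_board, either way round below 0.2 rad and ((x of tamper in the frame of barista_board between -0.053 and -0.035 m and y of tamper in the frame of barista_board between -0.009 and 0.009 m and z of tamper in the frame of barista_board between 0.008 and 0.016 m and x of shot_timer in the frame of barista_board between 0.035 and 0.053 m and y of shot_timer in the frame of barista_board between -0.009 and 0.009 m and z of shot_timer in the frame of barista_board between 0.008 and 0.016 m) or (x of shot_timer in the frame of barista_board between -0.053 and -0.035 m and y of shot_timer in the frame of barista_board between -0.009 and 0.009 m and z of shot_timer in the frame of barista_board between 0.008 and 0.016 m and x of tamper in the frame of barista_board between 0.035 and 0.053 m and y of tamper in the frame of barista_board between -0.009 and 0.009 m and z of tamper in the frame of barista_board between 0.008 and 0.016 m)) and angle between each of tamper, shot_timer, tasting_cup, spoon's own z axis and vertical below 0.12 rad and linear speed of each of tamper, shot_timer, tasting_cup, spoon below 0.02 m/s and value of joint box_lid above 1.65 rad); the robot touches nothing.
It fails at once if the glass jug of coffee is shifted by 30 mm or tilted by 0.3 rad (distance of coffee_jug from where it was at the start of the episode above 0.03 m or angle between coffee_jug's own z axis and vertical above 0.3 rad).
It also fails if it takes over 120 s, if anything falls off the work surface, if the arm or the gripper's body presses on something with over 40 N, if the wrist force passes 120 N, or if a joint passes its speed limit or range.

## Working session

There is one attempt and no reset: what is moved stays moved. The work goes in short steps, Python scripts to look and compute and a tool call to move; the robot and the scene stay as the last step left them, time stands still between calls to the robot, and variables do not carry over. Pictures are saved under pics/ and viewed, at most 14 in all, crops included, and the job is handed in when it is done.

Besides the shell and the picture viewer there is one more tool, called after ">>>" in YAML: its name, and indented under it one key for each argument. step_arm: Moves the arm, as the interface text tells. Its arguments: {"type":"object","properties":{"motion":{"type":"array","items":{"type":"array","items":{"type":"array","items":{"type":"number"}}}},"newtons":{"type":"number"}},"required":["motion"]}

```bash
mkdir -p pics; python3 - <<'E'
from plant import *
import numpy as np, cv2, pickle
print(sense())
for n in ("scene","top","wrist"):
    im=get_image(n); pickle.dump(im,open(f"{n}0.pkl","wb"))
    cv2.imwrite(f"pics/{n}0.png",im["color"][:,:,::-1])
    print(n,im["K"].tolist(),im["dist"],im["R"].round(4).tolist() if hasattr(im["R"],'round') else im["R"],im["t"], (im["range_z"]>0).mean())
E
```

```text
{'time_s': 0.0, 'joint_positions': array([-9.01302225e-01,  4.08134624e-02,  8.37745398e-02, -4.92119164e-04,
       -1.61552411e+00, -3.33740788e-01]), 'qd': array([ 1.64667571e-04, -6.59691054e-04, -7.23571768e-04, -1.16536463e-03,
        1.51332022e-05,  7.25048516e-04]), 'effort': array([ 5.93277982e-04, -3.68201494e+01,  3.47411478e+01,  6.93214998e+00,
       -5.52758138e-03, -1.49914854e-05]), 'ee_pos': array([ 197.67664679, -566.13086665,  230.25240458]), 'ee_rot': array([-1.67099798e-01,  9.85939560e-01,  8.92732219e-04, -2.09216336e-04]), 'contact_force': array([ 0.32230013, -0.13067801, -0.08677691]), 'torque': array([-0.01974995, -0.00189693, -0.00430655]), 'grip_force': 0.0, 'opening': 85.74928052751852}
scene [[392.808856267116, 0.0, 319.5297773340073], [0.0, 392.808856267116, 202.59579975781065], [0.0, 0.0, 1.0]] [-0.08902275  0.          0.          0.          0.        ] [[-0.696, -0.7178, -0.02], [-0.2707, 0.288, -0.9186], [0.6651, -0.6339, -0.3947]] [290.17268379 209.531813   953.03723523] 0.99612890625
top [[471.8053970794722, 0.0, 317.0595795439138], [0.0, 471.8053970794722, 192.69356011476808], [0.0, 0.0, 1.0]] [0.00426037 0.         0.         0.         0.        ] [[-0.1172, -0.9931, 0.0014], [-0.9715, 0.1144, -0.2075], [0.2059, -0.0257, -0.9782]] [ -27.79422831  511.13897561 1436.95602045] 0.9959609375
wrist [[276.31858214489023, 0.0, 317.44301249614296], [0.0, 276.31858214489023, 199.2556957694891], [0.0, 0.0, 1.0]] [-0.03913063  0.          0.          0.          0.        ] [[-0.3293, 0.9442, 0.0015], [0.8938, 0.3112, 0.3228], [0.3043, 0.1076, -0.9465]] [600.38175574 -41.11801196 381.57219007] 0.99606640625
```

View pics/scene0.png

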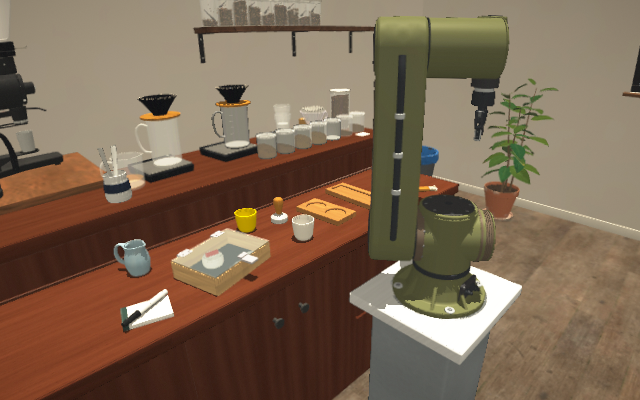

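View pics/top0.png

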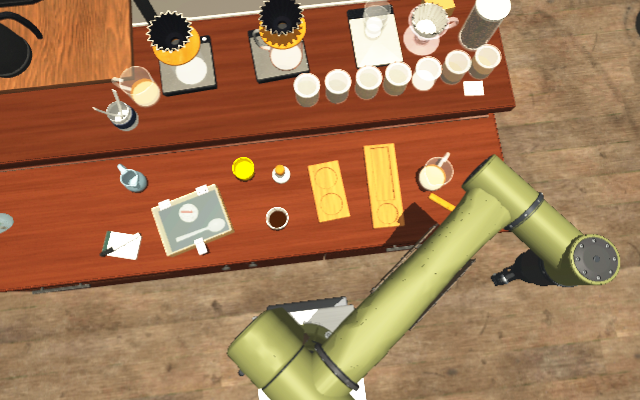

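The scene view shows the box, the yellow decoy, the tamper, the white cup and the boards. In the top view the box is around (190,220), with the timer at (188,212), the spoon at about (205,232) and the tab at (201,246). The white cup is at (277,217), the yellow decoy at (243,168), the tamper at (281,174), the barista's board at (329,190), the tasting board at (383,185) and the jug at (433,176).

```bash
cat > h.py <<'E'
import numpy as np, cv2, pickle
from scipy.spatial.transform import Rotation as Ro
def ray(im,px):
    px=np.asarray(px,float).reshape(-1,1,2)
    u=cv2.undistortPoints(px,np.array(im["K"]),np.array(im["dist"])).reshape(-1,2)
    d=np.c_[u,np.ones(len(u))]; R=np.array(im["R"]); t=np.array(im["t"])
    return -R.T@t, d@R          # centre, world rays with unit depth
def plane(im,px,z):
    c,d=ray(im,px); return c+d*((z-c[2])/d[:,2])[:,None]
def rng(im,px):
    c,d=ray(im,px); p=np.asarray(px).reshape(-1,2).round().astype(int)
    return c+d*np.array(im["range_z"])[p[:,1],p[:,0]][:,None]
def proj(im,X):
    R=np.array(im["R"]);r,_=cv2.Rodrigues(R)
    return cv2.projectPoints(np.asarray(X,float).reshape(-1,1,3),r,np.array(im["t"]),np.array(im["K"]),np.array(im["dist"]))[0].reshape(-1,2)
def tri(a,pa,b,pb):
    ca,da=ray(a,pa); cb,db=ray(b,pb); A=np.c_[da[0],-db[0]]
    s=np.linalg.lstsq(A,cb-ca,rcond=None)[0]; p,q=ca+da[0]*s[0],cb+db[0]*s[1]
    return (p+q)/2,np.linalg.norm(p-q)
def cloud(im):
    v,u=np.mgrid[0:400,0:640]; px=np.c_[u.ravel(),v.ravel()]
    c,d=ray(im,px); return (c+d*np.array(im["range_z"]).reshape(-1,1)).reshape(400,640,3)
def blobs(mask,amin=30):
    cs,_=cv2.findContours(mask.astype(np.uint8),cv2.RETR_EXTERNAL,cv2.CHAIN_APPROX_NONE)
    return sorted([c for c in cs if cv2.contourArea(c)>amin],key=lambda c:-cv2.contourArea(c))
def load(n): return pickle.load(open(n+".pkl","rb"))
def snap(n,tag):
    from plant import get_image
    im=get_image(n); pickle.dump(im,open(tag+".pkl","wb")); cv2.imwrite(f"pics/{tag}.png",im["color"][:,:,::-1]); return im
E
python3 - <<'E'
from h import *
im=load("top0"); P=cloud(im); hsv=cv2.cvtColor(im["color"],cv2.COLOR_RGB2HSV)
for n,p in dict(tab=(201,247),timer=(188,212),spoon=(215,226),cup=(277,217),rim=(268,212),decoy=(243,168),tamper=(280,170),tbase=(285,180),bar=(329,205),bar2=(340,190),tast=(370,170),jug=(433,176),top=(300,220),boxwall=(155,232),lid=(170,230)).items():
    print(n,im["color"][p[1],p[0]],hsv[p[1],p[0]],P[p[1],p[0]].round(0))
print("table z",np.median(P[225:245,290:320,2]))
m=(hsv[...,0]>12)&(hsv[...,0]<24)&(hsv[...,1]>90)&(hsv[...,2]>180)
m[:130]=0;m[280:]=0
for c in blobs(m,300):
    r=cv2.minAreaRect(c); b=cv2.boxPoints(r); w=plane(im,b,18)
    e=w[[1,2]]-w[[0,1]]
    print(r[0],"ctr",w.mean(0).round(1),"edges",np.linalg.norm(e,axis=1).round(1),"ang",np.degrees(np.arctan2(e[:,1],e[:,0])).round(1))
cv2.imwrite("pics/topcrop.png",cv2.resize(im["color"][120:270,90:480,::-1],None,fx=2.05,fy=2.05,interpolation=cv2.INTER_CUBIC))
E
```

```text
tab [255 255 255] [  0   0 255] [375. 286.  61.]
timer [235 184 163] [  9  78 235] [491. 322.  51.]
spoon [242 243 233] [ 33  10 243] [435. 239.  60.]
cup [81 37 12] [ 11 217  81] [447.  48.  26.]
rim [254 252 247] [ 21   7 254] [460.  72.  58.]
decoy [255 255   0] [ 30 255 255] [619. 141.  29.]
tamper [254 214  49] [ 24 206 254] [584.  20.  82.]
tbase [255 255 252] [ 30   3 255] [567.  10.  16.]
bar [254 217  96] [ 23 159 254] [ 469. -122.   10.]
bar2 [255 228 102] [ 25 153 255] [ 513. -163.   15.]
tast [255 227  98] [ 25 157 255] [ 567. -269.   19.]
jug [255 250 207] [ 27  48 255] [ 522. -469.   24.]
top [175  80  44] [  8 191 175] [433. -23.  -6.]
boxwall [185  85  47] [  8 190 185] [447. 441.   9.]
lid [160 175 161] [ 62  22 175] [441. 381.  48.]
table z -0.7400701410239208
(383.44891357421875, 185.1119842529297) ctr [ 514.3 -305.6   18. ] edges [105.7 279.5] ang [-88.9 178.5]
(328.3927917480469, 190.8152618408203) ctr [ 515.  -125.6   18. ] edges [104.5 193.6] ang [ -84.6 -176. ]
```

View pics/topcrop.png

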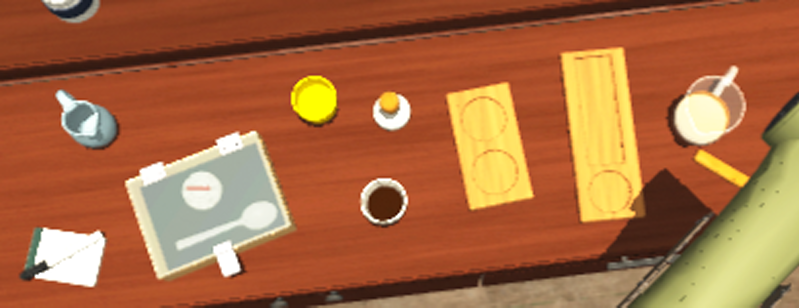

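The crop shows everything clearly. The tasting-board well is at the robot's side, crop (610,188). The hinges are at the rear, (152,172) and (230,142), and the tab is at (229,258). The spoon bowl is at (262,214) and its handle end at (178,245).

```bash
python3 - <<'E'
from h import *
T=load("top0"); S=load("scene0"); W=load("wrist0")
f=lambda x,y:(90+x/2.05,120+y/2.05)
b=plane(T,[f(127,182),f(258,133),f(292,230),f(163,277)],53); print("box",b.round(0).tolist(),b.mean(0).round(1))
for i in range(4):
    e=b[(i+1)%4]-b[i]; print(np.linalg.norm(e).round(1),np.degrees(np.arctan2(e[1],e[0])).round(1))
def cen(im,roi,lo,hi,name):
    x0,y0,x1,y1=roi; h=cv2.cvtColor(im["color"],cv2.COLOR_RGB2HSV)[y0:y1,x0:x1]
    m=cv2.inRange(h,np.array(lo),np.array(hi)); c=blobs(m,5)[0]; c=c+[x0,y0]
    (cx,cy),r,a=cv2.minAreaRect(c); M=cv2.moments(c); p=(M["m10"]/M["m00"],M["m01"]/M["m00"]); print(name,"rect",(round(cx,1),round(cy,1)),np.round(r,1),"cen",np.round(p,1)); return (cx,cy),p
white=((0,0,190),(179,70,255)); org=((5,120,120),(24,255,255))
for nm,rt,rs,col in [("tamper",(270,160,282+9,178),(268,192,290,214),((15,130,150),(28,255,255))),("tab",(192,238,210,256),(234,248,262,268),white),("cup",(262,204,292,231),(288,212,318,244),white)]:
    a=cen(T,rt,*col,nm+"T"); s=cen(S,rs,*col,nm+"S")
    p,e=tri(T,a[1],S,s[1]); print("  tri",p.round(1),round(e,1))
for nm,px,z in [("timer",f(201,190),35),("bowl",f(262,214),12),("hend",f(180,245),9),("cuprim",f(384,202),62),("tamperbase",f(391,111),26),("tampergrip",f(389,101),86),("bw1",f(484,119),18),("bw2",f(496,172),18),("tw",f(610,191),18),("jug",f(700,118),60)]:
    print(nm,plane(T,[px],z)[0].round(1))
# wrist cam in tool frame
q=[-1.67099798e-01,9.85939560e-01,8.9e-4,-2.1e-4];R=Ro.from_quat(q).as_matrix();c=-W["R"].T@W["t"]
print("cam in tool",R.T@(c-[197.7,-566.1,230.25]),"axes",(R.T@W["R"].T).round(3).tolist())
E
```

```text
box [[514.0, 433.0, 53.0], [567.0, 228.0, 53.0], [411.0, 188.0, 53.0], [363.0, 386.0, 53.0]] [463.6 308.6  53. ]
211.2 -75.4
161.5 -165.6
203.2 103.6
158.1 17.3
tamperT rect (279.5, 169.5) [9. 9.] cen [279.4 169.3]
tamperS rect (278.0, 199.5) [5. 8.] cen [278.1 199.6]
  tri [589.2  22.3  72.4] 0.4
tabT rect (199.6, 245.0) [15.2 17.8] cen [200.1 245.3]
tabS rect (247.5, 255.0) [14. 19.] cen [247.8 255.8]
  tri [381.2 289.   58.3] 0.2
cupT rect (277.0, 217.5) [21. 22.] cen [275.5 214.6]
cupS rect (302.5, 220.0) [10. 21.] cen [302.9 219.9]
  tri [446.4  46.8  54.5] 9.0
timer [491.8 325.7  35. ]
bowl [447.3 239.3  12. ]
hend [414.2 369.9   9. ]
cuprim [435.6  44.9  62. ]
tamperbase [585.1  21.7  26. ]
tampergrip [585.4  20.3  86. ]
bw1 [ 556.9 -123.4   18. ]
bw2 [ 469.6 -131.7   18. ]
tw [ 418.7 -305.1   18. ]
jug [ 509.3 -452.9   60. ]
cam in tool [  84.54116498   -1.02043291 -143.27963307] axes [[-0.0, -0.946, -0.323], [1.0, -0.0, -0.0], [0.0, -0.323, 0.946]]
```

>>> step_arm:
  motion:
    - [[0,0,4.5,0,0,0,-1],[0,0,0,-0.0353,0.0328,0,-1],[0,0,0,-0.0353,0.0328,0,-1],[0,0,0,-0.0353,0.0328,0,-1],[0,0,0,-0.0353,0.0328,0,-1]]

```text
time_s: 0.65
ee_pos: [301.3, -402.0, 230.9]
ee_rot: [-0.128, 0.992, 0.0, -0.0]
contact_force: [0.9, -0.5, 0.3]
opening: 85.6
grip_force: 0.0
```

>>> step_arm:
  motion:
    - [[0,0,0,-0.0353,0.0328,0,-1],[0,0,0,-0.0353,0.0328,0,-1],[0,0,0,-0.0353,0.0328,0,-1],[0,0,0,-0.0353,0.0328,0,-1],[0,0,0,-0.0353,0.0328,0,-1]]

```text
time_s: 1.15
ee_pos: [430.4, -198.2, 231.4]
ee_rot: [-0.128, 0.992, 0.0, 0.0]
contact_force: [0.9, 0.1, -0.4]
opening: 86.1
grip_force: 0.0
```

```bash
python3 -c "
from h import *; snap('wrist','wB')"
```

```text
(no output)
```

View pics/wB.png

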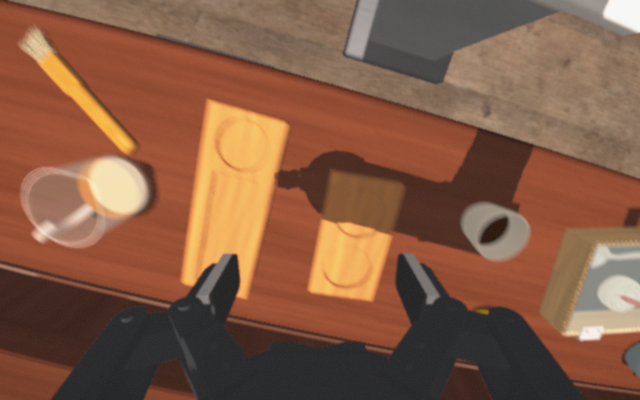

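>>> step_arm:
  motion:
    - [[0,0,0,-0.0095,0.0482,0.006,-1],[0,0,0,-0.0095,0.0482,0.006,-1],[0,0,0,-0.0095,0.0482,0.006,-1],[0,0,0,-0.0095,0.0482,0.006,-1],[0,0,0,-0.0095,0.0482,0.006,-1]]

```text
time_s: 1.7
ee_pos: [413.8, 46.8, 201.2]
ee_rot: [-0.128, 0.992, 0.0, 0.0]
contact_force: [1.5, 0.6, -0.1]
opening: 85.2
grip_force: 0.0
```

>>> step_arm:
  motion:
    - [[0,0,0,-0.0095,0.0482,0.006,-1],[0,0,0,-0.0095,0.0482,0.006,-1],[0,0,0,-0.0095,0.0482,0.006,-1],[0,0,0,-0.0095,0.0482,0.006,-1],[0,0,0,-0.0095,0.0482,0.006,-1]]

```text
time_s: 2.2
ee_pos: [398.4, 292.2, 171.1]
ee_rot: [-0.129, 0.992, 0.0, 0.0]
contact_force: [1.5, -0.2, 0.5]
opening: 85.4
grip_force: 0.0
```

```bash
python3 -c "
from h import *; snap('wrist','wL')"
```

```text
(no output)
```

View pics/wL.png

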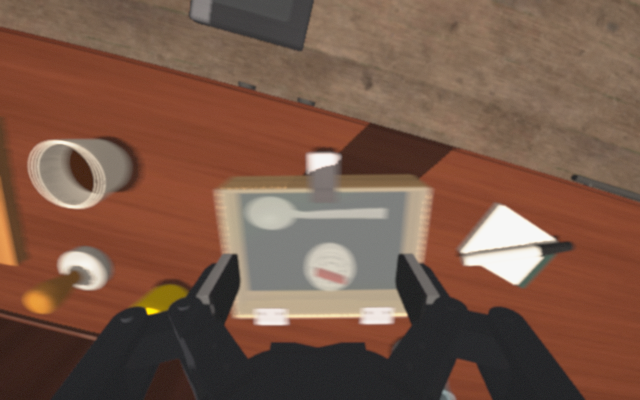

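The static wB view shows the tasting-board well at (241,143), its groove below it, and the barista wells at (360,220) and (347,266); part of that board is in shadow. In wL the box is square on to the tool. The tab is at (323,165), the spoon bowl at (270,213), the handle end at (386,213) and the timer at (330,268).

```bash
python3 - <<'E'
from h import *
from plant import sense
s=sense(); im=snap("wrist","wL2"); print(s["ee_pos"].round(1))
g=cv2.cvtColor(im["color"],cv2.COLOR_RGB2GRAY).astype(float)
# tab rows/cols
for v in (156,162,168,176,184): 
    d=np.abs(np.gradient(g[v,295:350])); print(v,[(295+i,int(g[v,295+i])) for i in range(0,55,3)])
print("col323",[(v,int(g[v,323])) for v in range(140,215,3)])
def show(n,px,z): print(n,plane(im,[px],z)[0].round(1), rng(im,[px])[0].round(1))
show("tab outer",(323,152),58); show("tab mid",(323,172),58)
show("lidFL",(217,188),56);show("lidFR",(432,188),56)
show("bowlC",(270,213),10);show("hend",(386,213),9);show("timer",(330,264),35)
cv2.imwrite("pics/wL2c.png",cv2.resize(im["color"][130:340,190:450,::-1],None,fx=2.8,fy=2.8,interpolation=cv2.INTER_CUBIC))
E
```

```text
[397.3 296.8 168.4]
156 [(295, 85), (298, 104), (301, 244), (304, 246), (307, 245), (310, 246), (313, 246), (316, 246), (319, 246), (322, 245), (325, 244), (328, 110), (331, 85), (334, 76), (337, 54), (340, 49), (343, 48), (346, 50), (349, 49)]
162 [(295, 84), (298, 95), (301, 241), (304, 246), (307, 245), (310, 246), (313, 246), (316, 246), (319, 245), (322, 245), (325, 242), (328, 102), (331, 48), (334, 47), (337, 49), (340, 49), (343, 50), (346, 47), (349, 48)]
168 [(295, 87), (298, 94), (301, 236), (304, 245), (307, 244), (310, 245), (313, 245), (316, 245), (319, 223), (322, 194), (325, 147), (328, 67), (331, 45), (334, 47), (337, 47), (340, 47), (343, 48), (346, 46), (349, 51)]
176 [(295, 105), (298, 104), (301, 226), (304, 241), (307, 150), (310, 120), (313, 119), (316, 121), (319, 120), (322, 119), (325, 116), (328, 100), (331, 96), (334, 96), (337, 96), (340, 99), (343, 98), (346, 97), (349, 97)]
184 [(295, 106), (298, 106), (301, 114), (304, 118), (307, 115), (310, 118), (313, 119), (316, 121), (319, 118), (322, 118), (325, 118), (328, 107), (331, 104), (334, 104), (337, 105), (340, 104), (343, 106), (346, 105), (349, 104)]
col323 [(140, 90), (143, 93), (146, 84), (149, 51), (152, 158), (155, 245), (158, 245), (161, 245), (164, 245), (167, 211), (170, 118), (173, 118), (176, 118), (179, 117), (182, 117), (185, 119), (188, 112), (191, 115), (194, 118), (197, 116), (200, 117), (203, 121), (206, 128), (209, 138), (212, 193)]
tab outer [353.8 289.3  58. ] [362.1 292.7   1.6]
tab mid [371.9 294.2  58. ] [371.6 294.1  59.6]
lidFL [413.9 199.3  56. ] [416.3 197.5  49.9]
lidFR [360.3 400.8  56. ] [369.7 428.1   0.8]
bowlC [445.8 250.9  10. ] [425.9 254.4  56.4]
hend [411.1 382.9   9. ] [396.1 365.7  56.9]
timer [479.2 332.3  35. ] [466.7 327.9  56.3]
```

View pics/wL2c.png

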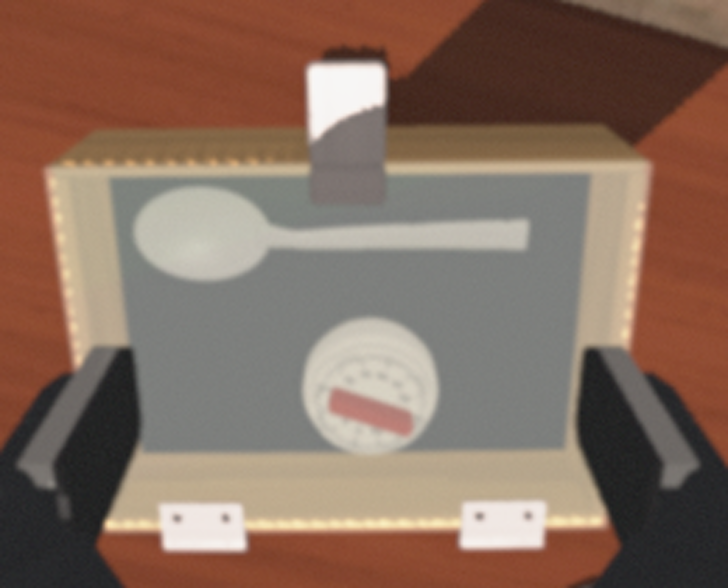

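```bash
cat >> h.py <<'E'
def dirs(a,b):
    e=np.asarray(b)-np.asarray(a); return np.linalg.norm(e[:2]).round(1),np.degrees(np.arctan2(e[1],e[0])).round(2)
E
python3 - <<'E'
from h import *
im=load("wL2"); T=load("top0"); f=lambda x,y:(190+x/2.8,130+y/2.8)
L,R_=plane(im,[f(47,167),f(650,164)],55); print("front edge",L.round(1),R_.round(1),dirs(L,R_),((L+R_)/2).round(1))
h1,h2=plane(im,[f(202,520),f(503,519)],54); print("hinge",h1,h2,dirs(h1,h2),((h1+h2)/2).round(1))
o,e=plane(im,[f(347,62),f(347,165)],58.5); print("tab out, at edge",o.round(1),e.round(1),dirs(o,e))
# two view heights of tab end: top image crop (231,273)?
for nm,p,z in [("timerBodyC",f(370,386),30),("bowlTip",f(133,233),10),("hend",f(528,235),9),("bowlC",f(203,233),10),("neck",f(272,237),15)]:
    print(nm,plane(im,[p],z)[0].round(1))
P=cloud(im)
print("range: tab",np.median(P[156:164,303:324,2]),"lid",np.median(P[215:290,380:395,2]),"rim",np.median(P[185:188,230:290,2]))
y=np.radians(14.8);c,s=np.cos(y),np.sin(y)
bc=(L+R_)/2+81*np.array([c,s,0]); print("box ctr est",bc.round(1))
print("proj tab outer in top:",proj(T,[o,e]).round(1))
tg=cv2.cvtColor(T["color"],cv2.COLOR_RGB2GRAY); print(tg[240:260:1,195:212:2])
E
```

```text
front edge [418.5 189.5  55. ] [363.5 392.1  55. ] (np.float64(209.9), np.float64(105.2)) [391.  290.8  55. ]
hinge [555.01181925 271.17843375  54.        ] [522.3996031  391.51111165  54.        ] (np.float64(124.7), np.float64(105.16)) [538.7 331.3  54. ]
tab out, at edge [356.  281.3  58.5] [390.  290.2  58.5] (np.float64(35.1), np.float64(14.68))
timerBodyC [489.5 325.9  30. ]
bowlTip [456.  213.9  10. ]
hend [414.5 374.8   9. ]
bowlC [448.4 242.4  10. ]
neck [440.6 270.9  15. ]
range: tab 59.03502725760616 lid 55.85394711872047 rim 44.36932742294974
box ctr est [469.3 311.5  55. ]
proj tab outer in top: [[203.2 253.2]
 [199.6 242.5]]
[[254 255 255 255 223 247 153 132 126]
 [255 255 255 255 200 189 123 126 116]
 [255 255 254 254 249 129 123 111 100]
 [254 247 254 255 254 108 106 100  98]
 [239 254 255 255 255  71  97  97  98]
 [184 255 255 255 255 151  79  98  95]
 [135 255 255 255 255 225  71  93  93]
 [119 254 255 255 255 248  49  94  94]
 [100 252 255 255 255 254  44  96  96]
 [ 96 247 255 255 255 255  60  79  98]
 [ 96 189 255 255 255 255  70  77 102]
 [ 98 124 255 255 255 255 124  77 102]
 [101 106 255 255 255 239  71  52  96]
 [100 100 253 254 200  91  44  93 103]
 [ 96 101 208 192  57  72  96 105 105]
 [103 105 125 108  76 103 107 108 109]
 [108 110 110 110 104 106 106 105 105]
 [109 108 108 106 105 103 102 103 105]
 [106 107 106 105 106 105 103 102 105]
 [107 107 107 108 108 107 106 104 105]]
```

Two views agree: the tab is 35.1 mm long, its top is at z≈59, and the front edge is 210 mm. That puts the box yaw at 15°. Now I'll go to the tab and grip it.

>>> step_arm:
  motion:
    - [[0,0,0,0.0315,-0.0044,0.02,-1],[0,0,0,0,0,0.036,-1],[0,0,0,0,0,0.036,-1],[0,0,0,0,0,0.036,-1],[0,0,0,0,0,0,-1]]
  newtons: 40

```text
time_s: 2.8
ee_pos: [367.5, 274.8, 38.2]
ee_rot: [-0.128, 0.992, -0.003, -0.004]
contact_force: [0.5, -1.0, -1.1]
opening: 85.5
grip_force: 0.0
```

>>> step_arm:
  motion:
    - [[0,0,0,0,0,0,1],[0,0,0,0,0,0,1],[0,0,0,0,0,0,1],[0,0,0,0,0,0,1],[0,0,0,0,0,0,1]]

```text
time_s: 3.3
ee_pos: [369.0, 285.4, 46.7]
ee_rot: [-0.13, 0.992, 0.008, 0.002]
contact_force: [-14.5, 21.0, 5.3]
opening: 25.1
grip_force: 42.8
```

>>> step_arm:
  motion:
    - [[0,0,0,-0.001,0.004,0,1],[0,0,0,0,0.0035,0,1],[0,0,0,0,0,0,1],[0,0,0,0,0,0,1]]

```text
time_s: 3.7
ee_pos: [368.8, 285.9, 46.6]
ee_rot: [-0.129, 0.992, 0.001, 0.0]
contact_force: [-10.7, -5.2, 13.7]
opening: 24.8
grip_force: 44.1
```

```bash
python3 - <<'E'
from plant import *
s=sense()
for k in("time_s","ee_pos","ee_rot","contact_force","torque","opening","grip_force","joint_positions"): print(k,s[k])
E
```

```text
time_s 3.7
ee_pos [368.82198589 285.90360588  46.58746986]
ee_rot [-1.28870638e-01  9.91661195e-01  5.14529432e-04  4.10364548e-04]
contact_force [-10.65324075  -5.20986484  13.69659242]
torque [-1.40666339  3.57057225  0.34120586]
opening 24.80259210073036
grip_force 44.05182480812073
joint_positions [ 1.09412937e+00 -2.76394144e-01 -5.42964601e-01  9.18600768e-05
 -1.30291259e+00 -2.40648982e+00]
```

```bash
python3 - <<'E'
import numpy as np
t=np.linspace(0,1.75,16)+.013; r=187.7
X=-r*np.cos(t); Z=r*np.sin(t)
print(np.c_[-np.diff(X),-np.diff(Z)].round(1).tolist())
E
```

```text
[[-1.6, -21.8], [-4.1, -21.5], [-6.6, -20.9], [-9.0, -20.0], [-11.2, -18.8], [-13.3, -17.4], [-15.3, -15.7], [-17.0, -13.8], [-18.5, -11.7], [-19.7, -9.5], [-20.7, -7.1], [-21.4, -4.7], [-21.8, -2.2], [-21.9, 0.4], [-21.7, 2.9]]
```

>>> step_arm:
  motion:
    - [[0,0,0,-0.0016,0,-0.0218,1],[0,0,0,-0.0041,0,-0.0215,1],[0,0,0,-0.0066,0,-0.0209,1],[0,0,0,-0.009,0,-0.02,1],[0,0,0,-0.0112,0,-0.0188,1]]

```text
time_s: 4.2
ee_pos: [400.5, 294.5, 147.5]
ee_rot: [-0.129, 0.992, 0.001, 0.0]
contact_force: [4.3, 3.5, -6.5]
opening: 24.8
grip_force: 40.5
```

>>> step_arm:
  motion:
    - [[0,0,0,-0.0133,0,-0.0174,1],[0,0,0,-0.0153,0,-0.0157,1],[0,0,0,-0.017,0,-0.0138,1],[0,0,0,-0.0185,0,-0.0117,1],[0,0,0,-0.0197,0,-0.0095,1]]

```text
time_s: 4.7
ee_pos: [481.3, 316.6, 215.4]
ee_rot: [-0.129, 0.992, 0.002, -0.0]
contact_force: [-2.5, 5.2, -1.2]
opening: 25.0
grip_force: 39.4
```

>>> step_arm:
  motion:
    - [[0,0,0,-0.0207,0,-0.0071,1],[0,0,0,-0.0214,0,-0.0047,1],[0,0,0,-0.0218,0,-0.0022,1],[0,0,0,-0.0219,0,0.0004,1],[0,0,0,-0.0217,0,0.0029,1]]

```text
time_s: 5.2
ee_pos: [586.0, 345.2, 227.7]
ee_rot: [-0.129, 0.992, 0.003, 0.002]
contact_force: [-3.1, 8.6, 5.5]
opening: 23.4
grip_force: 38.8
```

>>> step_arm:
  motion:
    - [[0,0,0,0,0,0,1],[0,0,0,0,0,0,1]]

```text
time_s: 5.4
ee_pos: [586.0, 345.1, 227.4]
ee_rot: [-0.129, 0.992, 0.003, 0.002]
contact_force: [-2.2, 6.6, 3.6]
opening: 22.6
grip_force: 39.0
```

```bash
python3 -c "
from h import *; snap('scene','sL')
from plant import sense; print(sense()['ee_pos'])"
```

```text
[585.67406425 345.04665069 227.43379986]
```

View pics/sL.png

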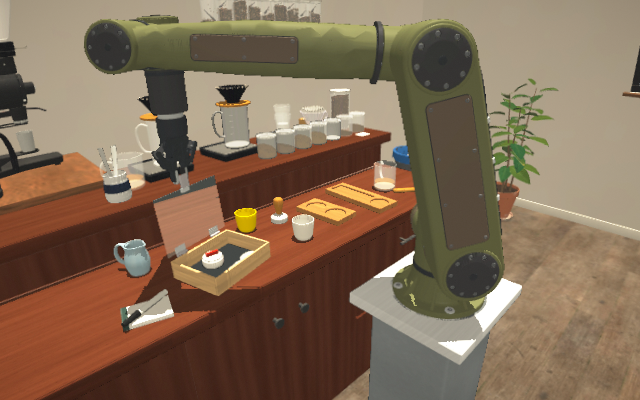

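The lid stands past vertical in the grip. I'll release it, rise, and pull back over the box.

>>> step_arm:
  motion:
    - [[0,0,0,0,0,0,-1],[0,0,0,0,0,0,-1],[0,0,0,0,0,0,-1],[0,0,0,0,0,0,-1],[0,0,0,0,0,-0.02,-1]]

```text
time_s: 5.95
ee_pos: [584.3, 341.8, 241.7]
ee_rot: [-0.128, 0.992, -0.001, -0.003]
contact_force: [0.5, 0.2, -0.6]
opening: 85.7
grip_force: 0.0
```

>>> step_arm:
  motion:
    - [[0,0,0,0,0,-0.025,-1],[0,0,0,0.035,0,0.005,-1],[0,0,0,0.045,0,0.02,-1],[0,0,0,0.045,0,0.02,-1],[0,0,0,0.04,0,0.02,-1]]

```text
time_s: 6.45
ee_pos: [424.2, 299.4, 204.3]
ee_rot: [-0.128, 0.992, 0.0, 0.0]
contact_force: [-0.7, 0.3, 0.7]
opening: 85.4
grip_force: 0.0
```

>>> step_arm:
  motion:
    - [[0,0,0,0.0,0,0.02,-1],[0,0,0,0,0,0,-1],[0,0,0,0,0,0,-1]]

```text
time_s: 6.75
ee_pos: [426.1, 300.3, 185.9]
ee_rot: [-0.128, 0.992, -0.0, 0.0]
contact_force: [0.1, -0.1, 0.5]
opening: 85.3
grip_force: 0.0
```

```bash
python3 -c "
from h import *; im=snap('wrist','wO')
from plant import sense; print(sense()['ee_pos'])
cv2.imwrite('pics/wOc.png',cv2.resize(im['color'][100:380,160:500,::-1],None,fx=2.1,fy=2.1,interpolation=cv2.INTER_CUBIC))"
```

```text
[426.52041426 300.56255377 186.36564414]
```

View pics/wOc.png

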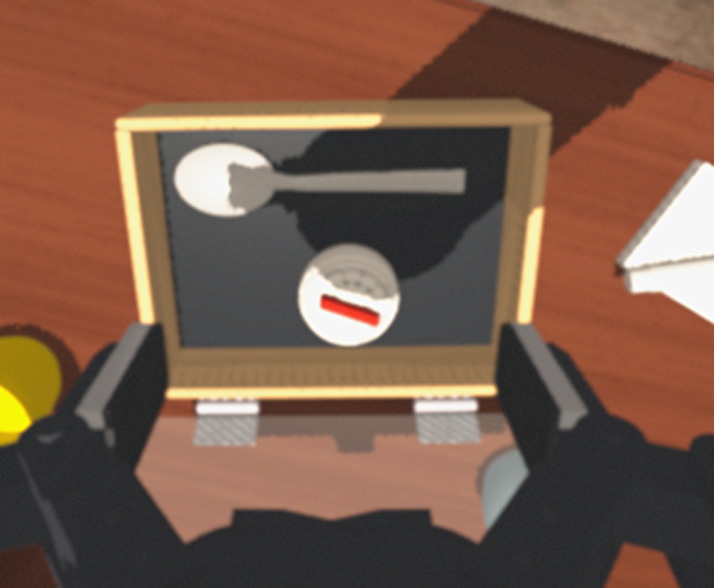

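The lid is open, and the timer at crop (349,295) and the spoon (bowl at (222,180), handle end at (464,181)) are still in the box.

```bash
cat > m1.py <<'E'
from h import *
def tospx(x,y): return (160+x/2.1,100+y/2.1)
im=load("wO"); P=cloud(im); o=np.array([469.3,311.5]); y=np.radians(15); ex=np.array([np.cos(y),np.sin(y)]); ey=np.array([-ex[1],ex[0]])
bx=(P[...,:2]-o)@ex; by=(P[...,:2]-o)@ey; Z=P[...,2]
ins=(abs(bx)<72)&(abs(by)<97)
print("floor z",np.median(Z[ins&(Z<12)]))
t=ins&(Z>20)&(Z<50)&(bx>-5)
print("timer n",t.sum(),"z pct",np.percentile(Z[t],[5,50,90,99]).round(1))
b=t&(Z>25); pts=P[b][:,:2].astype(np.float32); (c,r)=cv2.minEnclosingCircle(pts); print("body circle",c,r,"box frame",(np.array(c)-o)@ex,(np.array(c)-o)@ey)
g=im["color"].max(2); v0,v1,u0,u1=100+240/2.1,100+349/2.1,160+290/2.1,160+410/2.1
m=np.zeros_like(g);m[int(v0):int(v1)+1,int(u0):int(u1)+1]=1
s=ins&(bx<-10)&(Z>7.5)&(Z<30); print("spoon z",np.percentile(Z[s],[50,95,99]).round(1), s.sum())
px=[tospx(*q) for q in [(174,180),(464,181),(222,180),(290,181)]]
for n,p,z in zip(("bowltip","hend","bowlC","neck"),px,(14,9,10,17)):
    w=plane(im,[p],z)[0]; print(n,w.round(1),"box",((w[:2]-o)@ex).round(1),((w[:2]-o)@ey).round(1),"range",rng(im,[p])[0].round(1))
W=plane(im,[tospx(116,119),tospx(551,115),tospx(495,392),tospx(168,392)],50); print("rim corners",W.round(1).tolist(),"ctr",W.mean(0).round(1))
for i in range(4): print(dirs(W[i],W[(i+1)%4]))
E
python3 m1.py
```

```text
floor z 7.171107853727904
timer n 1675 z pct [25.9 33.6 43.5 46.2]
body circle (495.00665283203125, 327.79681396484375) 29.18256187438965 box frame 29.048645706500277 9.08814215610259
spoon z [ 9.1 17.1 19.5] 3606
bowltip [454.9 214.9  14. ] box -38.9 -89.5 range [457.4 213.5   6.8]
hend [414.9 375.3   9. ] box -36.0 75.7 range [415.4 376.    6.7]
bowlC [449.3 240.9  10. ] box -37.6 -63.1 range [449.8 240.7   8.6]
neck [437.9 278.6  17. ] box -38.8 -23.6 range [437.6 278.6  18.1]
rim corners [[419.0, 189.4, 50.0], [363.5, 393.0, 50.0], [520.7, 421.5, 50.0], [568.5, 239.8, 50.0]] ctr [467.9 310.9  50. ]
(np.float64(211.1), np.float64(105.25))
(np.float64(159.8), np.float64(10.26))
(np.float64(187.8), np.float64(-75.27))
(np.float64(157.7), np.float64(-161.35))
```

>>> step_arm:
  motion:
    - [[0,0,0,-0.0244,0.0029,0.0287,-1],[0,0,0,-0.0244,0.0029,0.0287,-1],[0,0,0,-0.0244,0.0029,0.0287,-1],[0,0,0,0,0,0,-1],[0,0,0,0,0,0,-1]]

```text
time_s: 7.3
ee_pos: [495.3, 327.2, 98.8]
ee_rot: [-0.128, 0.992, -0.001, -0.0]
contact_force: [0.1, 0.2, 0.5]
opening: 85.4
grip_force: 0.0
```

```bash
cat > m2.py <<'E'
from h import *
from plant import sense
im=snap("wrist","wT"); print(sense()["ee_pos"].round(1),sense()["ee_rot"].round(4))
def red(im):
    h=cv2.cvtColor(im["color"],cv2.COLOR_RGB2HSV); m=((h[...,0]<6)|(h[...,0]>174))&(h[...,1]>170)&(h[...,2]>120)
    c=blobs(m,15)[0]; r=cv2.minAreaRect(c); return r
a=red(im); b=red(load("wO")); print(a,b); p,e=tri(im,a[0],load("wO"),b[0]); print("bar tri",p.round(1),e.round(1))
print("bar plane45",plane(im,[a[0]],45)[0].round(1),plane(load("wO"),[b[0]],45)[0].round(1))
P=cloud(im); k=(np.hypot(P[...,0]-495,P[...,1]-328)<45)&(P[...,2]>24)&(P[...,2]<50)&(np.hypot(P[...,0]-495,P[...,1]-328)<36)
print("circ",cv2.minEnclosingCircle(P[k][:,:2].astype(np.float32)),k.sum(),np.percentile(P[k][:,2],[5,50,95]).round(1))
E
python3 m2.py
```

```text
[495.3 327.7 100.3] [-1.280e-01  9.918e-01  1.000e-04  7.000e-04]Traceback (most recent call last):
  File "m2.py", line 7, in <module>
    a=red(im); b=red(load("wO")); print(a,b); p,e=tri(im,a[0],load("wO"),b[0]); print("bar tri",p.round(1),e.round(1))
  File "m2.py", line 6, in red
    c=blobs(m,15)[0]; r=cv2.minAreaRect(c); return r
      ~~~~~~~~~~~^^^
IndexError: list index out of range
```

```bash
sed -i 's/h\[...,1\]>170)&(h\[...,2\]>120)/h[...,1]>150)\&(h[...,2]>60)/; s/im=snap("wrist","wT")/im=load("wT")/' m2.py; sed -i 's/m=((h/m=((h/; s/c=blobs(m,15)\[0\]/c=[q for q in blobs(m,15) if 250<q[:,0,0].mean()<400][0]/' m2.py; python3 m2.py; python3 - <<'E'
from h import *
im=load("wT"); print(im["color"][150:330:12,318])
E
```

```text
[495.3 327.7 100.3] [-1.280e-01  9.918e-01  1.000e-04  7.000e-04]
((319.7608947753906, 218.69342041015625), (43.6827507019043, 9.681922912597656), 19.025604248046875) ((326.0606994628906, 247.32545471191406), (28.170644760131836, 5.420590400695801), 19.179006576538086)
bar tri [496.7 328.2  37.6] 0.1
bar plane45 [493.7 327.4  45. ] [492.9 326.9  45. ]
circ ((495.1712951660156, 327.8616943359375), 29.075410842895508) 3528 [27.2 33.7 45.5]
[[ 96  94  91]
 [ 88  86  86]
 [ 55  53  52]
 [149 140 126]
 [122 114 105]
 [150 139 128]
 [114  34  30]
 [153 144 130]
 [ 31  31  33]
 [111  87  60]
 [118  91  62]
 [ 66  41  29]
 [ 93  73  66]
 [104  86  76]
 [111  88  78]]
```

>>> step_arm:
  motion:
    - [[0,0,0,0,0,0.035,-1],[0,0,0,0,0,0.035,-1],[0,0,0,0,0,0.023,-1],[0,0,0,0,0,0,-1],[0,0,0,0,0,0,-1]]
  newtons: 35

```text
time_s: 7.85
ee_pos: [495.2, 328.2, 8.7]
ee_rot: [-0.129, 0.992, 0.001, 0.001]
contact_force: [-0.8, -0.4, 0.1]
opening: 85.2
grip_force: 0.0
```

>>> step_arm:
  motion:
    - [[0,0,0,0,0,0,1],[0,0,0,0,0,0,1],[0,0,0,0,0,0,1],[0,0,0,0,0,0,1]]

```text
time_s: 8.25
ee_pos: [495.3, 328.5, 8.7]
ee_rot: [-0.128, 0.992, 0.001, 0.002]
contact_force: [-1.9, 0.7, 6.2]
opening: 56.6
grip_force: 37.4
```

>>> step_arm:
  motion:
    - [[0,0,0,0,0,-0.02,1],[0,0,0,0,0,-0.04,1],[0,0,0,0,0,-0.04,1],[0,0,0,0.009,-0.02,-0.02,1],[0,0,0,0.0168,-0.0405,-0.0084,1]]

```text
time_s: 8.75
ee_pos: [485.4, 263.8, 137.7]
ee_rot: [-0.129, 0.992, 0.001, 0.002]
contact_force: [0.0, -0.5, -1.3]
opening: 56.7
grip_force: 37.9
```

>>> step_arm:
  motion:
    - [[0,0,0,0.0168,-0.0405,-0.0084,1],[0,0,0,0.0168,-0.0405,-0.0084,1],[0,0,0,0.0168,-0.0405,-0.0084,1],[0,0,0,0.0168,-0.0405,-0.0084,1],[0,0,0,0.0168,-0.0405,-0.0084,1]]

```text
time_s: 9.25
ee_pos: [454.3, 43.6, 177.4]
ee_rot: [-0.129, 0.992, 0.0, 0.001]
contact_force: [1.9, -0.7, -1.0]
opening: 57.1
grip_force: 37.9
```

>>> step_arm:
  motion:
    - [[0,0,0,0.0168,-0.0405,-0.0084,1],[0,0,0,0.0168,-0.0405,-0.0084,1],[0,0,0,0.0168,-0.0405,-0.0084,1],[0,0,0,0.0168,-0.0405,-0.0084,1],[0,0,0,0.009,-0.02,0,1]]

```text
time_s: 9.75
ee_pos: [427.1, -153.0, 212.1]
ee_rot: [-0.127, 0.992, -0.0, 0.001]
contact_force: [0.0, -0.2, -1.7]
opening: 56.6
grip_force: 37.9
```

>>> step_arm:
  motion:
    - [[0,0,0,0,0,0,1],[0,0,0,0,0,0,1],[0,0,0,0,0,0,1]]

```text
time_s: 10.05
ee_pos: [427.7, -149.7, 210.0]
ee_rot: [-0.129, 0.992, 0.0, 0.0]
contact_force: [0.9, -0.0, -2.1]
opening: 56.3
grip_force: 37.9
```

```bash
python3 -c "
from h import *; im=snap('wrist','wC')
from plant import sense; print(sense()['ee_pos'])
P=cloud(im); print(P[...,2][(P[...,2]>10)&(P[...,2]<25)].size)"
```

```text
[ 427.72170394 -149.54292936  209.98539023]
25835
```

View pics/wC.png

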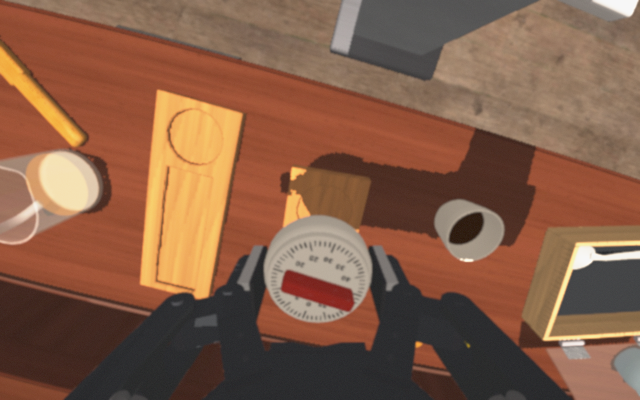

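The timer is held level at (318,270), covering the barista wells. The tasting board is fully visible, with corners (158,91), (244,112), (208,298) and (140,284) and its well at (195,136). I'll sidestep to see the barista's board.

>>> step_arm:
  motion:
    - [[0,0,0,0,0.03,0,1],[0,0,0,0,0.04,0,1],[0,0,0,0,0.03,0,1],[0,0,0,0,0,0,1],[0,0,0,0,0,0,1]]

```text
time_s: 10.6
ee_pos: [402.2, -52.4, 210.2]
ee_rot: [-0.13, 0.992, 0.0, 0.0]
contact_force: [-0.5, -0.1, -0.5]
opening: 56.7
grip_force: 38.1
```

```bash
cat > m3.py <<'E'
from h import *
from plant import sense
im=snap("wrist","wD"); print(sense()["ee_pos"].round(1))
def board(im,lab,near,L,Wd):
    P=cloud(im); h=cv2.cvtColor(im["color"],cv2.COLOR_RGB2HSV)
    m=(P[...,2]>7)&(P[...,2]<24)&(np.hypot(P[...,0]-near[0],P[...,1]-near[1])<170)&(h[...,0]>11)&(h[...,0]<28)&(h[...,1]>80)&(np.abs(P[...,1]-near[1])<75)
    c=blobs(m,200)[0]; w=plane(im,c.reshape(-1,2),18)[:,:2].astype(np.float32)
    r=cv2.minAreaRect(w); b=cv2.boxPoints(r); e=b[1]-b[0] if np.linalg.norm(b[1]-b[0])>np.linalg.norm(b[2]-b[1]) else b[2]-b[1]
    print(lab,"ctr",np.round(r[0],1),"size",np.round(r[1],1),"yaw",(np.degrees(np.arctan2(e[1],e[0]))+90)%180-90,"z",np.median(P[m][:,2]).round(1))
board(im,"bar wD",(514,-126),190,100); 
for n in ("wC","wD","wB"): board(load(n),"tast "+n,(514,-306),275,100)
board(load("wB"),"bar wB",(514,-126),190,100)
P=cloud(im); 
cv2.imwrite("pics/wDc.png",cv2.resize(im["color"][90:330,60:330,::-1],None,fx=2.4,fy=2.4,interpolation=cv2.INTER_CUBIC))
E
python3 m3.py
```

```text
[402.3 -53.1 210.1]
bar wD ctr [ 513.4 -126.9] size [193.7 100.3] yaw 4.53566 z 17.7
tast wC ctr [ 512.5 -306.7] size [103.7 276.5] yaw -1.2650833 z 16.3
tast wD ctr [ 512.2 -305.3] size [106.9 277.7] yaw -1.0385742 z 16.3
tast wB ctr [ 513.2 -307.1] size [100.3 275.4] yaw -1.1497345 z 17.0
bar wB ctr [ 513.5 -126.7] size [191.6 100.3] yaw 4.7145004 z 17.5
```

View pics/wDc.png

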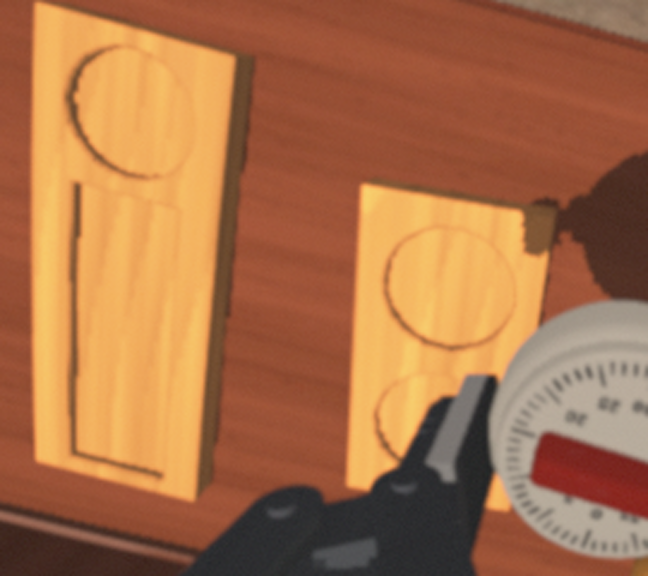

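>>> step_arm:
  motion:
    - [[0,0,0,-0.0113,-0.023,0.0375,1],[0,0,0,-0.0113,-0.023,0.0375,1],[0,0,0,-0.0113,-0.023,0.0375,1],[0,0,0,-0.0113,-0.023,0.0375,1],[0,0,0,0,0,0,1]]

```text
time_s: 11.15
ee_pos: [466.0, -133.3, 52.6]
ee_rot: [-0.126, 0.992, 0.001, -0.006]
contact_force: [0.1, 0.1, -2.0]
opening: 56.6
grip_force: 38.3
```

>>> step_arm:
  motion:
    - [[0,0,0,0,0,0,1],[0,0,0,0,0,0,1]]

```text
time_s: 11.35
ee_pos: [470.1, -131.3, 61.7]
ee_rot: [-0.128, 0.992, -0.0, 0.001]
contact_force: [0.5, -1.1, -1.3]
opening: 56.9
grip_force: 38.3
```

>>> step_arm:
  motion:
    - [[0,0,0,0,0.001,0.02,1],[0,0,0,0,0,0.016,1],[0,0,0,0,0,0.007,1],[0,0,0,0,0,0.003,1],[0,0,0,0,0,0,1]]

```text
time_s: 11.85
ee_pos: [469.7, -129.9, 15.2]
ee_rot: [-0.129, 0.992, -0.0, 0.001]
contact_force: [-0.5, -0.2, -0.9]
opening: 56.5
grip_force: 38.5
```

>>> step_arm:
  motion:
    - [[0,0,0,0,0,0,1]]

```text
time_s: 11.95
ee_pos: [469.8, -130.0, 15.3]
ee_rot: [-0.128, 0.992, -0.0, 0.001]
contact_force: [-0.3, -0.4, -0.8]
opening: 56.6
grip_force: 38.5
```

>>> step_arm:
  motion:
    - [[0,0,0,0,0,0.0015,1],[0,0,0,0,0,0,-1],[0,0,0,0,0,0,-1],[0,0,0,0,0,0,-1],[0,0,0,0,0,0,-1]]

```text
time_s: 12.45
ee_pos: [469.0, -130.1, 12.5]
ee_rot: [-0.128, 0.992, 0.0, -0.0]
contact_force: [-0.5, -0.1, -0.6]
opening: 85.8
grip_force: 0.0
```

>>> step_arm:
  motion:
    - [[0,0,0,0,0,-0.025,-1],[0,0,0,0,0,-0.04,-1],[0,0,0,0,0,-0.04,-1],[0,0,0,-0.0217,0.033,-0.025,-1],[0,0,0,-0.0217,0.033,-0.025,-1]]

```text
time_s: 12.95
ee_pos: [494.5, -54.9, 169.4]
ee_rot: [-0.127, 0.992, 0.0, 0.001]
contact_force: [1.5, 0.3, 0.2]
opening: 85.2
grip_force: 0.0
```

>>> step_arm:
  motion:
    - [[0,0,0,-0.0217,0.033,-0.015,-1],[0,0,0,-0.0217,0.033,0,-1],[0,0,0,0,0,0,-1],[0,0,0,0,0,0,-1],[0,0,0,0,0,0,-1]]

```text
time_s: 13.45
ee_pos: [519.2, 19.1, 182.3]
ee_rot: [-0.128, 0.992, -0.0, -0.0]
contact_force: [-0.3, -0.3, 0.4]
opening: 85.3
grip_force: 0.0
```

```bash
cat > m4.py <<'E'
from h import *
from plant import sense
im=snap("wrist","wE"); print(sense()["ee_pos"].round(1))
P=cloud(im); h=cv2.cvtColor(im["color"],cv2.COLOR_RGB2HSV)
def circ(P,c,R,z0,z1,lab):
    k=(np.hypot(P[...,0]-c[0],P[...,1]-c[1])<R)&(P[...,2]>z0)&(P[...,2]<z1)
    if k.sum()<5: print(lab,"none");return
    q,r=cv2.minEnclosingCircle(P[k][:,:2].astype(np.float32)); print(lab,np.round(q,1),round(r,1),k.sum(),"z",np.percentile(P[k][:,2],[5,50,95,99]).round(1))
if __name__=="__main__":
    circ(P,(587,21),40,15,31,"tamper disc"); circ(P,(587,21),40,60,95,"tamper grip")
    circ(P,(469.6,-130.2),40,29,60,"timer"); circ(P,(436,45),45,40,70,"cup")
    m=(h[...,0]>8)&(h[...,0]<28)&(h[...,1]>140)&(P[...,2]>40)&(P[...,2]<100)&(np.hypot(P[...,0]-587,P[...,1]-21)<50)
    print("grip px",[ (cv2.minAreaRect(c)) for c in blobs(m,10)[:1]])
E
python3 m4.py
```

```text
[519.2  18.9 182.4]
tamper disc [588.9  20.4] 29.0 1123 z [16.6 21.3 25.7 27.9]
tamper grip [588.5  20.3] 16.2 863 z [64.7 80.9 85.  86.1]
timer [ 470.4 -130.1] 29.3 2664 z [32.9 39.8 51.5 52.6]
cup [438.9  44.8] 34.4 1533 z [41.7 57.3 63.2 63.9]
grip px [((303.0, 255.5), (37.0, 30.0), 90.0)]
```

>>> step_arm:
  motion:
    - [[0,0,0,-0.0338,-0.0082,0.02,-1],[0,0,0,-0.0338,-0.0082,0.02,-1],[0,0,0,0,0,0,-1],[0,0,0,0,0,0.03,-1],[0,0,0,0,0,0.035,-1]]
  newtons: 60

```text
time_s: 14.0
ee_pos: [589.9, 20.0, 78.5]
ee_rot: [-0.128, 0.992, 0.0, 0.002]
contact_force: [-0.2, 0.6, -0.4]
opening: 85.6
grip_force: 0.0
```

>>> step_arm:
  motion:
    - [[0,0,0,0,0,0.032,-1],[0,0,0,0,0,0,-1],[0,0,0,0,0,0,-1]]

```text
time_s: 14.3
ee_pos: [589.1, 20.1, 46.7]
ee_rot: [-0.128, 0.992, -0.0, 0.0]
contact_force: [-0.7, 0.0, 1.2]
opening: 85.3
grip_force: 0.0
```

>>> step_arm:
  motion:
    - [[0,0,0,0,0,0,1],[0,0,0,0,0,0,1],[0,0,0,0,0,0,1],[0,0,0,0,0,0,1],[0,0,0,0,0,0,1]]

```text
time_s: 14.8
ee_pos: [589.5, 21.4, 46.8]
ee_rot: [-0.128, 0.992, 0.0, 0.001]
contact_force: [-1.8, 2.4, 4.9]
opening: 30.0
grip_force: 59.1
```

>>> step_arm:
  motion:
    - [[0,0,0,0,0,-0.02,1],[0,0,0,0,0,-0.03,1],[0,0,0,0,0,-0.02,1],[0,0,0,0.0171,-0.0329,0,1],[0,0,0,0.0171,-0.0329,0,1]]

```text
time_s: 15.3
ee_pos: [572.0, -51.2, 114.9]
ee_rot: [-0.129, 0.992, 0.0, -0.001]
contact_force: [0.9, -0.9, -3.0]
opening: 29.7
grip_force: 60.1
```

>>> step_arm:
  motion:
    - [[0,0,0,0.0171,-0.0329,0,1],[0,0,0,0.0171,-0.0329,0,1],[0,0,0,0,0,0,1],[0,0,0,0,0,0,1],[0,0,0,0,0,0,1]]

```text
time_s: 15.8
ee_pos: [556.0, -123.1, 114.6]
ee_rot: [-0.128, 0.992, 0.0, -0.001]
contact_force: [0.3, 0.3, -2.8]
opening: 29.9
grip_force: 60.4
```

```bash
python3 - <<'E'
from h import *
from plant import sense
im=snap("wrist","wF"); s=sense(); print(s["ee_pos"].round(1)); 
cv2.imwrite("pics/wFc.png",im["color"][120:400,180:480,::-1])
E
```

```text
[ 556.2 -122.9  114.8]
```

View pics/wFc.png

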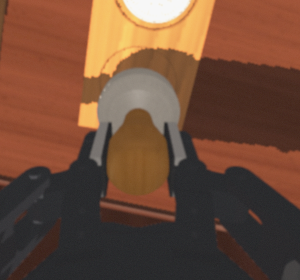

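The tamper hangs upright over the far well. Lowering it.

>>> step_arm:
  motion:
    - [[0,0,0,-0.0011,-0.0005,0.02,1],[0,0,0,0,0,0.02,1],[0,0,0,0,0,0.011,1],[0,0,0,0,0,0.004,1],[0,0,0,0,0,0,1]]

```text
time_s: 16.35
ee_pos: [557.6, -123.5, 60.6]
ee_rot: [-0.129, 0.992, -0.0, -0.0]
contact_force: [-1.0, -0.5, -3.2]
opening: 29.8
grip_force: 60.4
```

>>> step_arm:
  motion:
    - [[0,0,0,0,0,0.0015,1],[0,0,0,0,0,0,1],[0,0,0,0,0,0,1]]

```text
time_s: 16.65
ee_pos: [557.7, -123.9, 59.5]
ee_rot: [-0.128, 0.992, -0.0, 0.0]
contact_force: [-0.2, -0.4, -3.7]
opening: 29.9
grip_force: 60.4
```

>>> step_arm:
  motion:
    - [[0,0,0,0,0,0.001,1],[0,0,0,0,0,0,-1],[0,0,0,0,0,0,-1],[0,0,0,0,0,0,-1],[0,0,0,0,0,0,-1]]
  newtons: 30

```text
time_s: 17.15
ee_pos: [557.6, -123.9, 58.3]
ee_rot: [-0.128, 0.992, -0.0, 0.0]
contact_force: [0.1, -0.3, -0.5]
opening: 84.6
grip_force: 0.0
```

>>> step_arm:
  motion:
    - [[0,0,0,0,0,-0.03,-1],[0,0,0,0,0,-0.04,-1],[0,0,0,0,0,-0.04,-1],[0,0,0,0.0143,0.0387,0,-1],[0,0,0,0.0143,0.0387,0,-1]]

```text
time_s: 17.65
ee_pos: [510.2, -56.0, 169.3]
ee_rot: [-0.127, 0.992, 0.0, 0.001]
contact_force: [0.2, 1.6, -0.0]
opening: 85.4
grip_force: 0.0
```

>>> step_arm:
  motion:
    - [[0,0,0,0.0143,0.0387,0,-1],[0,0,0,0.0143,0.0387,0,-1],[0,0,0,0.0143,0.0387,0,-1],[0,0,0,0,0,0,-1],[0,0,0,0,0,0,-1]]

```text
time_s: 18.15
ee_pos: [439.0, 45.8, 168.6]
ee_rot: [-0.13, 0.992, 0.0, 0.001]
contact_force: [0.5, -0.5, 0.3]
opening: 85.7
grip_force: 0.0
```

```bash
sed -i 's/"wE"/"wG"/' m4.py; cat > m5.py <<'E'
from m4 import *
T=snap("top","T1"); Q=cloud(T)
circ(P,(438.9,44.8),45,40,70,"cup wrist"); circ(P,(438.9,44.8),45,57,70,"cup rim wrist")
circ(Q,(557.3,-123.3),40,25,45,"tamper disc top"); circ(Q,(557.3,-123.3),40,80,115,"tamper grip top");circ(Q,(470,-130),40,29,60,"timer top")
r=[]
for im2 in (im,T):                      # dark inside of cup, two views
    h=cv2.cvtColor(im2["color"],cv2.COLOR_RGB2HSV); C=cloud(im2)
    m=(np.hypot(C[...,0]-438.9,C[...,1]-44.8)<38)&(C[...,2]>56); c=blobs(m,10)
    e=cv2.fitEllipse(np.vstack(c)); r.append(e[0]); print("rim ellipse",np.round(e[0],1))
p,e=tri(im,r[0],T,r[1]); print("rim tri",p.round(1),e.round(1))
E
python3 m5.py
```

```text
[439.3  45.1 168.4]
cup wrist [439.1  45. ] 34.6 1542 z [41.6 56.5 63.1 63.5]
cup rim wrist [439.1  45. ] 34.6 740 z [58.  61.9 63.3 63.6]
tamper disc top [ 557.3 -124.1] 29.1 151 z [26.5 31.  37.7 40. ]
tamper grip top [ 558.3 -124. ] 16.0 84 z [ 84.1  91.1  97.8 100. ]
timer top [ 471.1 -130.1] 29.1 249 z [30.5 38.3 50.4 55.8]
rim ellipse [317.6 301.2]
rim ellipse [256.9 178.4]
rim tri [581.4  91.4  26.5] 17.0
```

Two wrist positions put the cup at (439,45) with its rim at z≈63. The top-view rim fit was occluded by the arm, so I discard it. The tamper and timer are seated. Descending on the cup.

>>> step_arm:
  motion:
    - [[0,0,0,0,0,0.04,-1],[0,0,0,0,0,0.045,-1],[0,0,0,0,0,0.035,-1],[0,0,0,0,0,0.02,-1],[0,0,0,0,0,0,-1]]
  newtons: 30

```text
time_s: 18.75
ee_pos: [437.2, 43.0, 24.5]
ee_rot: [-0.127, 0.992, -0.001, -0.003]
contact_force: [-0.0, 0.3, -1.2]
opening: 85.2
grip_force: 0.0
```

>>> step_arm:
  motion:
    - [[0,0,0,0,0,0,-1],[0,0,0,0,0,0,1],[0,0,0,0,0,0,1],[0,0,0,0,0,0,1],[0,0,0,0,0,0,1]]

```text
time_s: 19.25
ee_pos: [440.4, 45.3, 30.2]
ee_rot: [-0.128, 0.992, 0.0, 0.002]
contact_force: [0.3, -0.1, 6.3]
opening: 66.9
grip_force: 33.6
```

>>> step_arm:
  motion:
    - [[0,0,0,0,0,-0.015,1],[0,0,0,0,0,-0.03,1],[0,0,0,0,0,-0.03,1],[0,0,0,0,0,-0.025,1],[0,0,0,0.0069,-0.0208,0,1]]

```text
time_s: 19.75
ee_pos: [439.5, 24.7, 132.2]
ee_rot: [-0.13, 0.992, 0.001, 0.003]
contact_force: [-0.1, 0.8, -1.8]
opening: 67.3
grip_force: 34.5
```

>>> step_arm:
  motion:
    - [[0,0,0,0.0139,-0.0416,0,1],[0,0,0,0.0139,-0.0416,0,1],[0,0,0,0.0139,-0.0416,0,1],[0,0,0,0.0139,-0.0416,0,1],[0,0,0,0.0139,-0.0416,0,1]]

```text
time_s: 20.25
ee_pos: [422.9, -197.1, 128.2]
ee_rot: [-0.128, 0.992, 0.0, 0.0]
contact_force: [1.9, 0.6, -1.8]
opening: 67.2
grip_force: 34.5
```

>>> step_arm:
  motion:
    - [[0,0,0,0.0139,-0.0416,0,1],[0,0,0,0.0139,-0.0416,0,1],[0,0,0,0.007,-0.0208,0,1],[0,0,0,0,0,0,1],[0,0,0,0,0,0,1]]

```text
time_s: 20.75
ee_pos: [415.9, -305.1, 127.5]
ee_rot: [-0.128, 0.992, 0.0, -0.0]
contact_force: [-0.4, 0.8, -1.9]
opening: 67.1
grip_force: 34.6
```

>>> step_arm:
  motion:
    - [[0,0,0,0,0,0,1],[0,0,0,0,0,0,1]]

```text
time_s: 20.95
ee_pos: [416.5, -304.2, 128.1]
ee_rot: [-0.129, 0.992, 0.0, 0.0]
contact_force: [-0.0, -0.8, -2.1]
opening: 67.2
grip_force: 34.6
```

```bash
python3 - <<'E'
from h import *
from plant import sense
im=snap("wrist","wH"); s=sense(); print(s["ee_pos"].round(1)); P=cloud(im); e=s["ee_pos"]
k=(np.hypot(P[...,0]-e[0],P[...,1]-e[1])<40)&(P[...,2]>e[2]+24)&(P[...,2]<e[2]+40)
print(cv2.minEnclosingCircle(P[k][:,:2].astype(np.float32)),np.percentile(P[k][:,2],[50,95,99]))
cv2.imwrite("pics/wHc.png",im["color"][60:400,120:500,::-1])
E
```

```text
[ 416.5 -304.2  128.2]
((411.35211181640625, -305.63787841796875), 38.689796447753906) [159.16777959 165.04313762 167.52570714]
```

View pics/wHc.png

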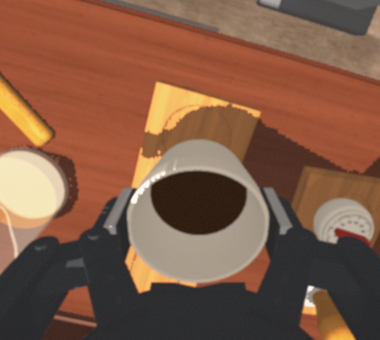

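```bash
python3 - <<'E'
from h import *
im=load("wH"); P=cloud(im); g=im["color"].max(2)
k=(np.hypot(P[...,0]-416,P[...,1]+305)<36)&(P[...,2]>145)&(P[...,2]<172)&(g>110)
q=P[k]; az=np.degrees(np.arctan2(q[:,1]+305,q[:,0]-416))
for a in range(-180,180,30):
    s=q[(az>=a)&(az<a+30)]
    if len(s)>4:
        r=np.hypot(s[:,0]-416,s[:,1]+305); print(a,len(s),"top z",np.percentile(s[:,2],90).round(1),"rmax",r.max().round(1))
print(cv2.minEnclosingCircle(q[q[:,2]>156][:,:2].astype(np.float32)))
E
```

```text
-180 624 top z 160.7 rmax 34.3
-150 497 top z 160.3 rmax 34.8
-120 268 top z 160.3 rmax 36.0
-90 414 top z 160.3 rmax 35.1
-60 681 top z 160.5 rmax 35.9
-30 737 top z 160.1 rmax 34.6
0 745 top z 160.1 rmax 33.6
30 699 top z 160.0 rmax 34.0
60 592 top z 160.4 rmax 35.1
90 399 top z 161.2 rmax 34.0
120 263 top z 161.7 rmax 34.6
150 521 top z 161.3 rmax 34.3
((416.9204406738281, -305.2383728027344), 35.25443649291992)
```

The cup hangs level: its rim is 160–161 mm high all round and its centre is (416.7,-305). Lowering it.

>>> step_arm:
  motion:
    - [[0,0,0,-0.0016,0,0.025,1],[0,0,0,0,0,0.03,1],[0,0,0,0,0,0.02,1],[0,0,0,0,0,0.008,1],[0,0,0,0,0,0,1]]

```text
time_s: 21.5
ee_pos: [417.6, -304.2, 44.6]
ee_rot: [-0.129, 0.992, 0.0, -0.001]
contact_force: [-0.2, -0.2, -1.1]
opening: 66.9
grip_force: 34.6
```

>>> step_arm:
  motion:
    - [[0,0,0,0,0,0.002,1],[0,0,0,0,0,0.001,1],[0,0,0,0,0,0,1]]

```text
time_s: 21.8
ee_pos: [418.2, -304.7, 42.7]
ee_rot: [-0.128, 0.992, -0.0, 0.001]
contact_force: [-0.4, 0.6, -1.7]
opening: 67.0
grip_force: 34.6
```

>>> step_arm:
  motion:
    - [[0,0,0,0,0,0.0008,1],[0,0,0,0,0,0,-1],[0,0,0,0,0,0,-1],[0,0,0,0,0,0,-1],[0,0,0,0,0,-0.01,-1]]

```text
time_s: 22.3
ee_pos: [416.9, -304.3, 50.1]
ee_rot: [-0.128, 0.992, 0.001, -0.001]
contact_force: [0.6, -0.1, -0.7]
opening: 85.4
grip_force: 0.0
```

>>> step_arm:
  motion:
    - [[0,0,0,0,0,-0.03,-1],[0,0,0,0,0,-0.04,-1],[0,0,0,0,0,-0.04,-1],[0,0,0,-0.0131,0.0433,0,0.35],[0,0,0,-0.0131,0.0433,0,0.35]]

```text
time_s: 22.8
ee_pos: [421.4, -214.1, 163.4]
ee_rot: [-0.127, 0.992, -0.0, 0.001]
contact_force: [0.5, 1.3, -0.6]
opening: 59.3
grip_force: 0.0
```

>>> step_arm:
  motion:
    - [[0,0,0,-0.0131,0.0433,0,0.35],[0,0,0,-0.0131,0.0433,0,0.35],[0,0,0,-0.0131,0.0433,0,0.35],[0,0,0,-0.0131,0.0433,0,0.35],[0,0,0,-0.0131,0.0433,0,0.35]]

```text
time_s: 23.3
ee_pos: [429.1, 13.5, 162.5]
ee_rot: [-0.128, 0.992, 0.0, 0.001]
contact_force: [1.3, 0.1, -0.3]
opening: 27.7
grip_force: 0.0
```

>>> step_arm:
  motion:
    - [[0,0,0,-0.0131,0.0433,0,0.35],[0,0,0,-0.0131,0.0433,0,0.35],[0,0,0,-0.0131,0.0433,0,0.35],[0,0,0,-0.0131,0.0433,0,0.35],[0,0,0,-0.0131,0.0433,0,0.35]]

```text
time_s: 23.8
ee_pos: [437.4, 239.9, 162.4]
ee_rot: [-0.129, 0.992, 0.0, 0.001]
contact_force: [1.2, -0.3, -0.3]
opening: 27.8
grip_force: 0.0
```

>>> step_arm:
  motion:
    - [[0,0,0,-0.0131,0.0433,0,0.35],[0,0,-8.1,0,0,0,0.35],[0,0,-8.1,0,0,0,0.35],[0,0,-8.1,0,0,0,0.35],[0,0,-8.1,0,0,0,0.35]]

```text
time_s: 24.3
ee_pos: [439.3, 283.2, 162.0]
ee_rot: [-0.403, 0.915, 0.0, 0.0]
contact_force: [-0.0, -0.1, -0.1]
opening: 28.0
grip_force: 0.0
```

>>> step_arm:
  motion:
    - [[0,0,-8.1,0,0,0,0.35],[0,0,-8.1,0,0,0,0.35],[0,0,-8.1,0,0,0,0.35],[0,0,-8.1,0,0,0,0.35],[0,0,-8.1,0,0,0,0.35]]

```text
time_s: 24.8
ee_pos: [439.4, 283.0, 162.1]
ee_rot: [-0.694, 0.72, -0.0, 0.0]
contact_force: [-0.0, -0.0, 0.1]
opening: 27.8
grip_force: 0.0
```

>>> step_arm:
  motion:
    - [[0,0,-8.1,0,0,0,0.35],[0,0,-8.1,0,0,0,0.35],[0,0,0,0,0,0,0.35],[0,0,0,0,0,0,0.35],[0,0,0,0,0,0,0.35]]

```text
time_s: 25.3
ee_pos: [439.3, 283.1, 161.5]
ee_rot: [0.786, -0.618, -0.0, -0.0]
contact_force: [0.1, -0.4, 0.2]
opening: 27.9
grip_force: 0.0
```

```bash
python3 - <<'E'
from h import *
from plant import sense
im=snap("wrist","wS"); s=sense(); print(s["ee_pos"].round(1),s["ee_rot"].round(4),s["opening"],s["joint_positions"].round(2)); 
cv2.imwrite("pics/wSc.png",cv2.resize(im["color"][60:380,120:520,::-1],None,fx=1.8,fy=1.8,interpolation=cv2.INTER_CUBIC))
T=snap("top","T2");Q=cloud(T)
k=(np.hypot(Q[...,0]-418.3,Q[...,1]+304.9)<45)&(Q[...,2]>40)&(Q[...,2]<85)
print("cup in well",cv2.minEnclosingCircle(Q[k][:,:2].astype(np.float32)),np.percentile(Q[k][:,2],[50,95]))
E
```

```text
[439.3 283.  161.4] [ 7.865e-01 -6.176e-01 -0.000e+00 -1.000e-04] 27.845670191333255 [ 0.96 -0.17 -0.24 -0.   -1.5  -0.72]
cup in well ((417.34906005859375, -305.06207275390625), 35.03546142578125) [47.20402314 74.18424884]
```

View pics/wSc.png

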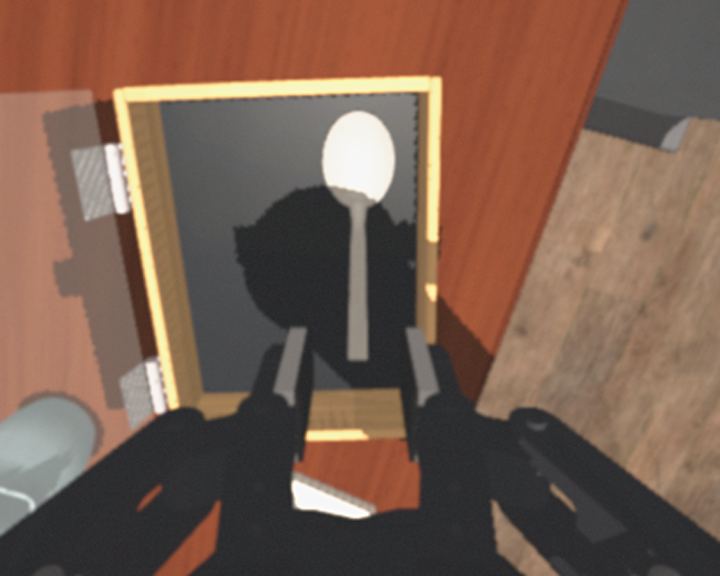

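The spoon lies straight ahead: bowl tip at crop (359,111), bowl–handle junction at (359,200), handle end at (357,360). The cup is seated in its well at (417.3,-305), with its rim at 74 mm.

```bash
python3 - <<'E'
from h import *
im=load("wS"); f=lambda x,y:(120+x/1.8,60+y/1.8); P=cloud(im)
for n,p,z in [("tip",f(359,111),14),("neck",f(358.5,222),18),("end",f(357.5,360),9.5)]:
    print(n,plane(im,[p],z)[0].round(1),rng(im,[p])[0].round(1))
a=plane(im,[f(359,111)],14)[0]; b=plane(im,[f(357.5,360)],9.5)[0]; print(dirs(a,b),((a+b)/2).round(1))
# two-view: bowl tip and handle end against wO
O=load("wO"); g=lambda x,y:(160+x/2.1,100+y/2.1)
for n,p,q in [("tip",f(359,111),g(174,180)),("end",f(357.5,360),g(464.5,181))]:
    x,e=tri(im,p,O,q); print("tri",n,x.round(1),e.round(1))
u=(b-a)[:2]/np.linalg.norm((b-a)[:2]); m=(a+b)[:2]/2
s=(P[...,:2]-m)@u; t=(P[...,:2]-m)@np.array([-u[1],u[0]])
for x in range(-30,60,8):
    k=(abs(s-x)<3)&(abs(t)<14)&(P[...,2]>9.5 if x<40 else P[...,2]>8.2)&(P[...,2]<30)
    if k.sum(): print(x,k.sum(),"t",t[k].min().round(1),t[k].max().round(1),"z",np.percentile(P[k][:,2],90).round(1))
print("grasp at -12:",m-12*u)
E
```

```text
tip [452.4 215.7  14. ] [452.4 215.6  15.8]
neck [437.4 277.9  18. ] [437.5 277.6  19.3]
end [414.3 374.8   9.5] [414.  376.    7.5]
(np.float64(163.5), np.float64(103.45)) [433.3 295.3  11.8]
tri tip [452.7 215.8  19.7] 0.8
tri end [414.5 375.2   9.4] 0.7
-30 120 t -13.0 12.6 z 16.4
-22 47 t -4.4 4.1 z 19.2
-14 37 t -4.4 3.1 z 20.6
-6 40 t -4.4 3.2 z 19.8
2 35 t -4.4 3.3 z 18.3
10 40 t -4.4 3.4 z 17.5
18 42 t -5.6 4.7 z 16.0
26 45 t -5.6 4.7 z 15.0
34 40 t -5.6 4.8 z 14.2
42 48 t -6.8 13.2 z 13.4
50 46 t -12.8 12.2 z 12.5
58 47 t -12.8 13.5 z 11.4
grasp at -12: [436.13395043 283.59186875]
```

>>> step_arm:
  motion:
    - [[0,0,0,-0.0013,0.003,0.04,0.35],[0,0,0,0,0,0.045,0.35],[0,0,0,0,0,0.035,0.35],[0,0,0,0,0,0.015,0.35],[0,0,0,0,0,0,0.35]]
  newtons: 30

```text
time_s: 25.9
ee_pos: [435.2, 282.6, 24.4]
ee_rot: [0.787, -0.617, -0.0, 0.002]
contact_force: [-0.3, -0.2, -0.9]
opening: 28.0
grip_force: 0.0
```

>>> step_arm:
  motion:
    - [[0,0,0,0,0,0,0.35],[0,0,0,0,0,0,0.35]]

```text
time_s: 26.1
ee_pos: [437.2, 284.7, 28.8]
ee_rot: [0.787, -0.617, 0.0, -0.002]
contact_force: [-0.2, -0.9, 0.3]
opening: 27.6
grip_force: 0.0
```

>>> step_arm:
  motion:
    - [[0,0,0,0,0,0.01,0.35],[0,0,0,0,0,0.006,0.35],[0,0,0,0,0,0,0.35],[0,0,0,0,0,0,0.35],[0,0,0,0,0,0,0.35]]

```text
time_s: 26.6
ee_pos: [436.1, 283.7, 10.4]
ee_rot: [0.787, -0.617, 0.0, -0.0]
contact_force: [-0.4, 0.1, -0.7]
opening: 27.8
grip_force: 0.0
```

>>> step_arm:
  motion:
    - [[0,0,0,0,0,0.001,0.35],[0,0,0,0,0,0,1],[0,0,0,0,0,0,1],[0,0,0,0,0,0,1],[0,0,0,0,0,0,1]]

```text
time_s: 27.1
ee_pos: [436.1, 283.6, 9.3]
ee_rot: [0.787, -0.617, -0.0, -0.0]
contact_force: [-0.1, 0.8, 0.3]
opening: 9.6
grip_force: 29.2
```

>>> step_arm:
  motion:
    - [[0,0,0,0,0,-0.015,1],[0,0,0,0,0,-0.03,1],[0,0,0,0,0,-0.04,1],[0,0,0,0,0,-0.04,1],[0,0,0,0,0,-0.025,1]]

```text
time_s: 27.6
ee_pos: [436.8, 284.0, 164.2]
ee_rot: [0.787, -0.617, 0.001, -0.002]
contact_force: [0.4, 0.9, -0.7]
opening: 9.6
grip_force: 29.3
```

```bash
python3 - <<'E'
from h import *
from plant import sense
im=snap("wrist","wU"); s=sense(); e=s["ee_pos"]; print(e.round(1),s["opening"],s["grip_force"])
P=cloud(im); a=np.radians(103.45); u=np.array([np.cos(a),np.sin(a)]); d=P[...,:2]-e[:2]; S=d@u; t=d@np.array([-u[1],u[0]])
for x in range(-76,100,12):
    k=(abs(S-x)<3)&(abs(t)<25)&(P[...,2]>e[2]-15)&(P[...,2]<e[2]+25)
    if k.sum()>3: print(x,k.sum(),"t",t[k].min().round(1),t[k].max().round(1),"z-tcp",np.percentile(P[k][:,2]-e[2],[10,50,95]).round(1))
E
```

```text
[438.1 284.7 168.1] 9.630893896370797 29.277705922722816
-64 585 t -13.0 16.7 z-tcp [-1.1  0.9  3.3]
-52 813 t -17.5 21.8 z-tcp [-4.5 -2.5  2.9]
-40 835 t -18.3 22.3 z-tcp [-5.3 -3.2  2.5]
-28 734 t -16.5 20.1 z-tcp [-3.7 -1.6  2.6]
-16 332 t -8.9 13.6 z-tcp [ 1.5  3.1 15.5]
-4 177 t -2.5 7.2 z-tcp [ 4.   6.3 20.6]
8 142 t -2.4 7.3 z-tcp [ 4.6  5.5 23.6]
20 128 t -2.0 7.6 z-tcp [2.5 3.2 4.3]
32 123 t -2.0 7.9 z-tcp [1.  1.8 2.6]
44 115 t -2.1 8.1 z-tcp [-0.4  0.4  1.3]
56 105 t -2.2 8.4 z-tcp [-1.8 -1.1 -0.3]
68 48 t -2.2 9.2 z-tcp [-3.  -2.2 -1.5]
```

The spoon is held with no tilt; the constant offset is just the arm still rising. Now over to the groove.

>>> step_arm:
  motion:
    - [[0,0,0,0.0214,0.0015,0,1],[0,0,0,0.0428,0.0029,0,1],[0,0,0,0.0428,0.0029,0,1],[0,0,0,0.0428,0.0029,0,1],[0,0,0,0.0428,0.0029,0,1]]

```text
time_s: 28.15
ee_pos: [469.3, 91.9, 160.3]
ee_rot: [0.787, -0.617, 0.0, -0.001]
contact_force: [0.6, -0.3, -0.2]
opening: 9.7
grip_force: 29.3
```

>>> step_arm:
  motion:
    - [[0,0,0,0.0428,0.0029,0,1],[0,0,0,0.0428,0.0029,0,1],[0,0,0,0.0428,0.0029,0,1],[0,0,0,0.0428,0.0029,0,1],[0,0,0,0.0428,0.0029,0,1]]

```text
time_s: 28.65
ee_pos: [506.5, -119.7, 160.3]
ee_rot: [0.787, -0.617, 0.0, -0.0]
contact_force: [1.4, 0.0, -0.3]
opening: 9.6
grip_force: 29.3
```

>>> step_arm:
  motion:
    - [[0,0,0,0.0428,0.0029,0,1],[0,0,0,0.0428,0.0029,0,1],[0,0,0,0.0428,0.0029,0,1],[0,0,0,0.0428,0.0029,0,1],[0,0,0,0.0214,0.0015,0,1]]

```text
time_s: 29.15
ee_pos: [539.4, -311.0, 159.4]
ee_rot: [0.786, -0.618, -0.0, 0.0]
contact_force: [0.7, 0.2, -1.3]
opening: 9.5
grip_force: 29.3
```

>>> step_arm:
  motion:
    - [[0,0,0,0,0,0,1],[0,0,8.05,0,0,0,1],[0,0,8.05,0,0,0,1],[0,0,8.05,0,0,0,1],[0,0,8.05,0,0,0,1]]

```text
time_s: 29.65
ee_pos: [539.8, -307.2, 160.0]
ee_rot: [-0.583, 0.812, -0.0, 0.0]
contact_force: [-0.3, -0.9, -0.1]
opening: 9.2
grip_force: 29.3
```

>>> step_arm:
  motion:
    - [[0,0,8.05,0,0,0,1],[0,0,8.05,0,0,0,1],[0,0,8.05,0,0,0,1],[0,0,8.05,0,0,0,1],[0,0,8.05,0,0,0,1]]

```text
time_s: 30.15
ee_pos: [539.9, -307.1, 160.0]
ee_rot: [-0.268, 0.963, -0.0, 0.0]
contact_force: [0.3, 0.4, 0.5]
opening: 9.6
grip_force: 29.3
```

>>> step_arm:
  motion:
    - [[0,0,8.05,0,0,0,1],[0,0,8.05,0,0,0,1],[0,0,8.05,0,0,0,1],[0,0,8.05,0,0,0,1],[0,0,0,0,0,0,1]]

```text
time_s: 30.65
ee_pos: [539.9, -307.2, 159.9]
ee_rot: [0.007, 1.0, 0.0, 0.0]
contact_force: [0.4, 0.5, 1.2]
opening: 9.6
grip_force: 29.3
```

>>> step_arm:
  motion:
    - [[0,0,0,0,0,0,1],[0,0,0,0,0,0,1]]

```text
time_s: 30.85
ee_pos: [539.9, -307.7, 159.5]
ee_rot: [0.006, 1.0, 0.0, 0.0]
contact_force: [-0.4, -0.5, -0.3]
opening: 9.7
grip_force: 29.3
```

```bash
python3 - <<'E'
from h import *
from plant import sense
im=snap("wrist","wV"); s=sense(); e=s["ee_pos"]; q=s["ee_rot"]; print(e.round(1),q.round(4),"x ang",np.degrees(2*np.arctan2(q[1],q[0])).round(2),s["opening"])
P=cloud(im); a=np.radians(-1.15); u=np.array([np.cos(a),np.sin(a)]); d=P[...,:2]-e[:2]; S=d@u; t=d@np.array([-u[1],u[0]])
for x in range(-76,100,12):
    k=(abs(S-x)<3)&(abs(t)<25)&(P[...,2]>e[2]-15)&(P[...,2]<e[2]+14)
    if k.sum()>3: print(x,k.sum(),"t",t[k].min().round(1),t[k].max().round(1),"z-tcp",np.percentile(P[k][:,2]-e[2],[10,50,95]).round(1))
k=(abs(t)<25)&(abs(S)<110)&(P[...,2]>e[2]-15)&(P[...,2]<e[2]+12); print("S ext",np.percentile(S[k],[0.2,99.8]).round(1))
E
```

```text
[ 539.9 -307.7  159.4] [5.9e-03 1.0e+00 0.0e+00 1.0e-04] x ang 179.33 9.455397037296065
-64 559 t -16.5 12.5 z-tcp [3.4 5.2 7.4]
-52 805 t -21.1 17.6 z-tcp [-0.5  1.6  6.7]
-40 835 t -22.1 18.7 z-tcp [-1.5  0.7  6.5]
-28 760 t -20.3 16.9 z-tcp [-0.   2.   6.5]
-16 377 t -13.1 10.4 z-tcp [4.5 6.4 8. ]
-4 174 t -19.1 14.2 z-tcp [ 6.9 10.1 11.4]
8 130 t -6.0 3.7 z-tcp [ 8.6  9.5 10.7]
20 125 t -5.5 4.1 z-tcp [6.2 6.9 8.1]
32 122 t -5.5 4.3 z-tcp [4.7 5.5 6.3]
44 106 t -5.6 4.6 z-tcp [3.5 4.  5.1]
56 105 t -5.6 4.9 z-tcp [2.  2.7 3.5]
68 63 t -6.3 5.8 z-tcp [0.7 1.4 2.2]
S ext [-69.1  67.4]
```

>>> step_arm:
  motion:
    - [[0,0,0,0.0006,0.0012,0.04,1],[0,0,0,0,0,0.04,1],[0,0,0,0,0,0.03,1],[0,0,0,0,0,0.015,1],[0,0,0,0,0,0,1]]

```text
time_s: 31.4
ee_pos: [537.9, -306.3, 31.9]
ee_rot: [0.007, 1.0, 0.001, -0.002]
contact_force: [0.3, 0.2, 0.3]
opening: 9.6
grip_force: 29.3
```

>>> step_arm:
  motion:
    - [[0,0,0,0,0,0,1],[0,0,0,0,0,0.008,1],[0,0,0,0,0,0.006,1],[0,0,0,0,0,0,1],[0,0,0,0,0,0,1]]

```text
time_s: 31.9
ee_pos: [539.2, -306.8, 20.3]
ee_rot: [0.007, 1.0, -0.0, -0.0]
contact_force: [0.3, 0.1, -0.8]
opening: 9.4
grip_force: 29.3
```

Another 4.5 mm down, then a partial opening to about 20 mm.

>>> step_arm:
  motion:
    - [[0,0,0,0,0,0.003,1],[0,0,0,0,0,0.0015,1],[0,0,0,0,0,0,1],[0,0,0,0,0,0,1]]

```text
time_s: 32.3
ee_pos: [539.2, -306.7, 15.6]
ee_rot: [0.007, 1.0, 0.0, -0.0]
contact_force: [0.8, 0.0, -0.3]
opening: 9.5
grip_force: 29.3
```

>>> step_arm:
  motion:
    - [[0,0,0,0,0,0,0.5],[0,0,0,0,0,0,0.5],[0,0,0,0,0,0,0.5],[0,0,0,0,0,-0.01,0.5],[0,0,0,0,0,-0.02,0.5]]

```text
time_s: 32.8
ee_pos: [538.2, -306.4, 44.8]
ee_rot: [0.007, 1.0, 0.001, -0.002]
contact_force: [-0.1, -0.1, 0.2]
opening: 20.9
grip_force: 0.0
```

>>> step_arm:
  motion:
    - [[0,0,0,0,0,-0.04,0.5],[0,0,0,0,0,-0.045,0.5],[0,0,0,0,0,-0.045,0.5],[0,0,0,0.02,0,-0.03,0.5],[0,0,0,0.04,0,0,0.5]]

```text
time_s: 33.3
ee_pos: [481.1, -306.8, 211.8]
ee_rot: [0.007, 1.0, -0.002, 0.004]
contact_force: [-0.9, -0.7, 0.5]
opening: 21.3
grip_force: 0.0
```

>>> step_arm:
  motion:
    - [[0,0,0,0.04,0.02,0,0.5],[0,0,0,0.02,0.03,0,0.5],[0,0,0,0,0,0,0.5],[0,0,0,0,0,0,0.5],[0,0,0,0,0,0,0.5]]

```text
time_s: 33.8
ee_pos: [420.3, -255.3, 206.1]
ee_rot: [0.007, 1.0, -0.0, 0.0]
contact_force: [0.9, 0.6, -0.5]
opening: 21.0
grip_force: 0.0
```

```bash
cat > m6.py <<'E'
from h import *
from plant import sense
im=snap("wrist","wZ"); T=snap("top","T3"); S=snap("scene","S3"); print(sense()["ee_pos"].round(1),sense()["time_s"])
P=cloud(im); a=np.radians(-1.15); u=np.array([np.cos(a),np.sin(a)]); d=P[...,:2]-[512.8,-306.8]; X=d@u; Y=d@np.array([-u[1],u[0]]); Z=P[...,2]
for x in range(-44,126,10):
    g=im["color"].astype(int); k=(abs(X-x)<3)&(abs(Y)<28)&((g.max(2)-g.min(2))<70)&(Z>5)
    if k.sum()>3: print(x,k.sum(),"y",Y[k].min().round(1),Y[k].max().round(1),"z",np.percentile(Z[k],[10,50,90]).round(1))
from m4 import circ
circ(P,(418.3,-304.9),40,60,90,"cup (418.3,-304.9)"); circ(P,(470,-130),40,29,60,"timer (469.5,-130.3)"); circ(P,(557,-124),40,25,45,"tamper (557.3,-123.3)")
cv2.imwrite("pics/wZc.png",im["color"][40:400,60:560,::-1])
E
sed -i 's/^im=snap("wrist","wG")/im=load("wG")/' m4.py; python3 m6.py
```

```text
[ 420.3 -255.4  205.3] 33.95
-44 6 y 3.2 16.4 z [11.9 12.3 22.4]
-34 96 y -25.0 14.3 z [13.  19.  21.7]
-24 117 y -22.8 16.8 z [14.3 16.6 21.3]
-14 126 y -22.0 18.0 z [13.8 15.7 20.5]
-4 111 y -21.0 16.8 z [14.7 16.3 20.4]
6 71 y -21.5 5.0 z [16.9 19.1 20.9]
[ 420.3 -255.4  205.3]
cup (418.3,-304.9) [ 416.7 -305.3] 34.7 1002 z [61.5 72.4 75.1 75.6]
timer (469.5,-130.3) [ 470.6 -132.3] 29.3 1597 z [32.4 39.6 51.4 52.3]
tamper (557.3,-123.3) [ 556.6 -125.3] 29.4 950 z [27.3 33.1 38.3 43.8]
```

View pics/wZc.png

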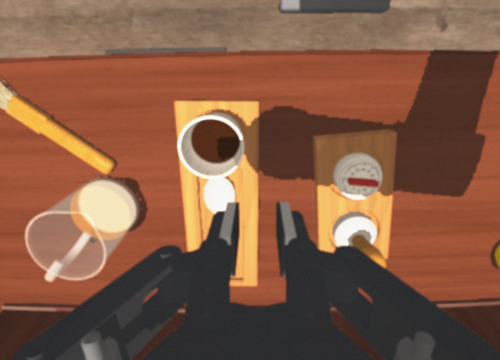

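All four items are in their places: cup at (210,145), spoon bowl at (219,194), timer at (358,177), tamper at (355,235). The jug looks untouched. I'll check the handle end and the lid numerically.

```bash
cat > m7.py <<'E'
from h import *
import sys
def chk(im,lab):
    P=cloud(im); a=np.radians(-1.15); u=np.array([np.cos(a),np.sin(a)]); d=P[...,:2]-[512.8,-306.8]; X=d@u; Y=d@np.array([-u[1],u[0]]); Z=P[...,2]; g=im["color"].astype(int)
    k=(X>-50)&(X<128)&(abs(Y)<30)&((g.max(2)-g.min(2))<80)&(Z>5)&(Z<35)
    print(lab,k.sum())
    for x in range(-44,126,12):
        q=k&(abs(X-x)<4)
        if q.sum(): print(x,q.sum(),Y[q].min().round(1),Y[q].max().round(1),np.median(Z[q]).round(1))
    if k.sum(): print("X ext",np.percentile(X[k],[1,99]).round(1))
chk(load(sys.argv[1]),sys.argv[1])
T=load(sys.argv[1]); ex=np.array([.9659,.2588]); 
for n in ("top0",sys.argv[1],"S3"):
    P=cloud(load(n)); b=(P[...,:2]-[469.3,311.5]); bx=b@ex; by=b@np.array([-.2588,.9659])
    k=(abs(by)<100)&(bx>88)&(bx<180)&(P[...,2]>70)&(P[...,2]<260); 
    if k.sum(): print(n,"lid pts",k.sum(),"angle",np.percentile(np.pi-np.arctan2(P[k][:,2]-52,bx[k]-84.5),[10,50,90]).round(2))
    j=(np.hypot(P[...,0]-512,P[...,1]+460)<75)&(P[...,2]>15)&(P[...,2]<110); print(n,"jug centroid",P[j].mean(0).round(1),j.sum())
E
python3 m7.py T3
```

```text
T3 9
112 1 -2.5 -2.5 15.1
X ext [115.4 119.6]
top0 jug centroid [ 524.3 -473.    51.1] 866
T3 lid pts 2208 angle [1.88 1.91 1.94]
T3 jug centroid [ 522.1 -481.1   50.9] 708
S3 lid pts 3355 angle [1.88 1.91 1.94]
S3 jug centroid [ 514.8 -447.5   70.3] 436
```

```bash
python3 -c "
from plant import *
print(hand_in())"
```

```text
the job is handed in; nothing more can be done
None
```

The job is handed in at about 34 s on the robot clock (no verdict was returned). By the last camera readings, the cup, spoon, tamper and timer are seated within the stated tolerances, the lid stands open at about 1.9 rad, and nothing touched the jug.

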